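# Get the honey jar out from behind the tea things

### The job

The honey jar is hemmed in at the back of the wooden caddy and is wanted on the cork coaster. Clear the three things around it, without shifting the honey jar, into one neat pile centred on the small dark wooden board, the widest at the bottom and the narrowest on top; then stand the honey jar in the middle of the coaster. After that put the three back in the caddy, each upright on the very spot where it stood at the start; tip nothing over, and leave the bowl and the bottle alone.

Things in the scene. Friction and masses are not known exactly. Their poses are not given: they have to be found in the camera images.
- caddy: Fixed open wooden caddy, 200 (x) by 260 (y) mm; origin: centre of its underside, x to its back, z up. Floor 8 mm thick; back wall 60 mm high, inner face at x=+92 mm; side walls 26 mm high; no front wall. Honey jar stands at about (25,0) mm, the other three, in any order, at about (-47,0), (25,70), (25,-70): grip the one at (-47,0) along the caddy's y, all others along its x.
- honey_jar: Round amber honey jar with a paper label and white lid: 60 mm diameter, 76 mm tall (glass to 62 mm, lid 56 mm diameter above), about 0.3 kg. Origin at the centre of its underside, z up. Stands at the back of the caddy.
- tea_tin: Flat round bare-metal tea tin, the widest of the three: 68 mm diameter, 42 mm tall, flat top, about 0.16 kg. Origin at the centre of its underside, z up.
- carton: Small brown cardboard carton with a pale paper strip across it, the middle in width: 48 by 48 mm, 44 mm tall, rigid, flat top, about 0.11 kg. Origin at the centre of its underside, z up, x and y square to its sides; starts within 0.15 rad of square to the caddy.
- spice_pot: Small round white ceramic pot with a flat pale wooden lid, the narrowest of the three: 42 mm diameter, 52 mm tall, straight-sided, about 0.1 kg. Origin at the centre of its underside, z up.
- board: Small square dark wooden board, 110 by 110 mm, 12 mm thick, fixed to the counter: the place for the pile. Origin at the centre of its underside on the counter, so its top is 12 mm above the origin.
- coaster: Round cork coaster, 100 mm diameter, 6 mm thick, fixed to the counter: the honey jar's destination. Origin at the centre of its underside, so its top is 6 mm above the origin. Board and coaster lie left and right of the caddy, either way round.
- bowl: Bystander: round white ceramic bowl, 96 mm across the rim, 55 mm tall, standing on the counter; origin at the centre of its underside. Leave alone.
- bottle: Bystander: glass bottle with a metal cap, 64 mm diameter, 200 mm tall, standing on the counter; origin at the centre of its underside. Leave alone.

How it is judged:
By the outcome, as a careful person would: the job done as asked, in the order asked, and still so for the second after the job is handed in, with the robot touching nothing.
It also fails if it takes over 141 s, if anything falls off the work surface, if the arm or the gripper's body presses on something with over 40 N, if the wrist force passes 120 N, or if a joint passes its speed limit or range.

### The arm

A 7-joint arm with a two-finger parallel gripper is mounted at the origin on the work surface. World frame = base frame: x ahead of the robot, y to its left, z up, the work surface at z = 0. Lengths are in m, angles in rad, forces in N, time in s.
With the tool pointing down it reaches from about 0.425 to 0.875 m from the base axis. Payload 4.7 kg.
Tool frame: the origin (TCP) lies between the finger pads; the fingertips stand 22 mm ahead of it and the grasp point (between the pads) lies 3 mm ahead of it; z points along the fingers, y is the line along which they close (so a half turn about z gives the same grasp; the last joint's range is limited). The gripper opens to 87 mm and grips with 3 to 60 N. Pads are 19 mm wide; open, the fingers measure 117 mm over their backs; the gripper's body (75 mm by 190 mm) begins 51 mm behind the grasp point.
Start: joints at [-1.235, 0.321, -0.07, 1.45, 0.023, 1.371, -0.057], TCP at [0.206, 0.617, 0.216] pointing down, gripper open.
Joint ranges: [-2.86, 2.86], [-0.3, 2.09], [-1.38, 1.24], [0.06, 2.45], [-1.56, 4.7], [0.09, 2.05], [-2.69, 2.69]. Speed limits (rad/s): [2.57, 2.57, 3.14, 3.14, 3.14, 3.14, 3.14].

### API

Orientations are given as a rotation vector (axis times angle).
In Python, from bench import ctrl gives the robot as it stands. The module is installed in compiled form; this text tells all that it offers.
- The arm moves only by the tool send_rows, never from a script. Its argument "motion" is a list of rows, each an object with "claw": the opening, from -1 (shut) to 1 (fully open); "slide": the shift along the tool's x, y, z in mm, a list of three; "delta_rot": the turn, a rotation vector about the tool's x, y, z in rad, a list of three. In form: [{"claw": claw, "slide": [x, y, z], "delta_rot": [ax, ay, az]}, ...]. A call has 1 to 5 rows; each row is the pose to reach, as a shift and turn from the pose commanded when the call began, along the tool's axes at that moment; what a row does not reach only later rows make up. A row lasts 1/10 s, in which the tool goes at most 50 mm and 8.59 degrees, less where a joint would pass 70% of its speed; a pose out of reach is approached as far as the arm can. A call with a gripper value outside its range is refused whole. The fingers move at their own pace and stop on an object; "grip_force" is the grip in N (left out, the last holds). Time passes only in rows, so rows that repeat a pose let the fingers close. It gives the time, the measured TCP pose, the force, the opening and the grip force at its end, in the units of the state.
- ctrl.get_state(): the state, without advancing time (a new reading comes with each control period).
- ctrl.get_image(name): name is "side" or "top"; returns a dict with "color" (400x640x3 uint8, blue, green, red), "fx", "fy", "cx", "cy" (pixels), "pose" (4x4, takes a point from camera to world coordinates). Camera axes: x right, y down, z forward; pixel columns grow to the right and rows downward; lengths in m; the calibration is good to about 2 mm. A picture is of the moment at which its call begins. There is no depth.
- ctrl.close_job(): hands the job in; it is judged then, once.
The state is a dict: "time": time; "joint_positions": joint angles; "qd": joint speeds; "joint_torque": joint torques, N m; "position": TCP position; "tool_rot": TCP orientation; "ft_force": force on the tool from outside, world axes, zero at the start; "torque": the same for the moment, N m; "grip_width": opening from 0.0 (shut) to 1.0 (fully open); "grip_force": force on a finger pad.
Only numpy, scipy, OpenCV 4.12 (cv2) and the standard library are available. Lean on these libraries where they do the work, as an engineer would, in place of code of your own. Each camera call takes 0.05 s, during which the arm holds its last target. There are 200 camera calls.

## Working session

There is one attempt and no reset: what is moved stays moved. The work goes in short steps, Python scripts to look and compute and a tool call to move; the robot and the scene stay as the last step left them, time stands still between calls to the robot, and variables do not carry over. Pictures are saved under pics/ and viewed, at most 14 in all, crops included, and the job is handed in when it is done.

Besides the shell and the picture viewer there is one more tool, called after "Request:" as name(argument=value, ...), one argument or row to a line, values as JSON. send_rows: Moves the arm, as the interface text tells. Its arguments: {"type":"object","properties":{"motion":{"type":"array","items":{"type":"object","properties":{"claw":{"type":"number"},"slide":{"type":"array","items":{"type":"number"}},"delta_rot":{"type":"array","items":{"type":"number"}}}}},"grip_force":{"type":"number"}},"required":["motion"]}

```bash
mkdir -p pics
python3 - <<'E'
from bench import ctrl
import cv2,json
s=ctrl.get_state()
print({k:s[k] for k in ('time','position','tool_rot','grip_width','ft_force')})
for n in('top','side'):
    d=ctrl.get_image(n); cv2.imwrite(f'pics/{n}0.png',d['color']); print(n,d['fx'],d['fy'],d['cx'],d['cy']); print(d['pose'])
E
```

```text
{'time': 0.0, 'position': array([0.20544308, 0.61607289, 0.21486986]), 'tool_rot': array([-5.03182018e-01, -3.10084525e+00,  2.98213642e-03]), 'grip_width': 1.001503839963317, 'ft_force': array([0.65423631, 0.78893916, 0.74459131])}
top 503.98094672107425 503.98094672107425 326.01690101029084 199.37648901470544
[[ 0.01161189 -0.99011159  0.13980055  0.38353995]
 [-0.99991631 -0.0107      0.00727271  0.00209297]
 [-0.00570493 -0.1398733  -0.99015298  1.39957138]
 [ 0.          0.          0.          1.        ]]
side 432.6884829521301 432.6884829521301 319.74998949167724 192.42318486017285
[[ 0.85181187 -0.41413309  0.3207964   0.23820291]
 [-0.52355407 -0.65252519  0.54781568 -0.56106407]
 [-0.01754087 -0.63459015 -0.77264976  0.82688057]
 [ 0.          0.          0.          1.        ]]
```

View pics/top0.png

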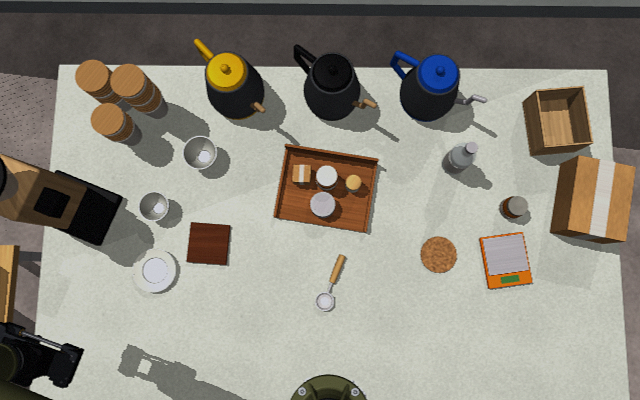

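View pics/side0.png

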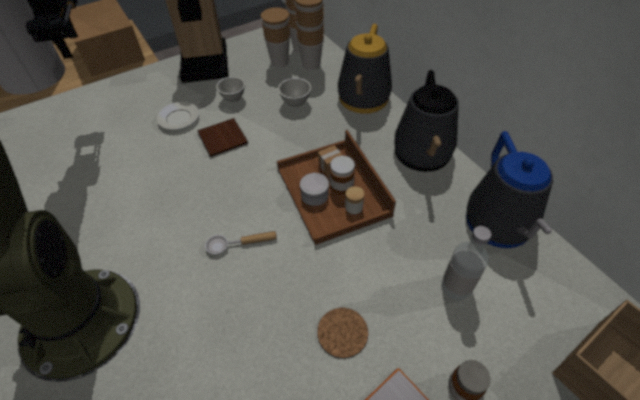

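Top view: caddy near (327,188) with tin in front (322,204), carton left (301,174), honey jar (326,176) and pot right (354,183). The board is left at (209,243), the coaster right at (438,254). The side view agrees. I'll zoom in for the masks.

Run:
```python
import cv2,numpy as np
a=cv2.imread('pics/top0.png')[140:240,265:390]; b=cv2.imread('pics/side0.png')[125:250,265:405]
cv2.imwrite('pics/c0.png',np.vstack([cv2.resize(a,(700,560),interpolation=2)]))
cv2.imwrite('pics/c1.png',cv2.resize(b,(644,575),interpolation=2))
```

```text
(no output)
```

View pics/c0.png

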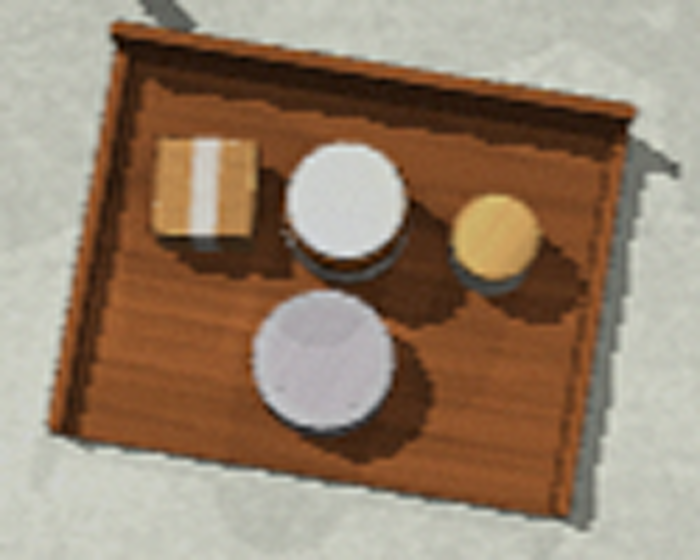

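View pics/c1.png

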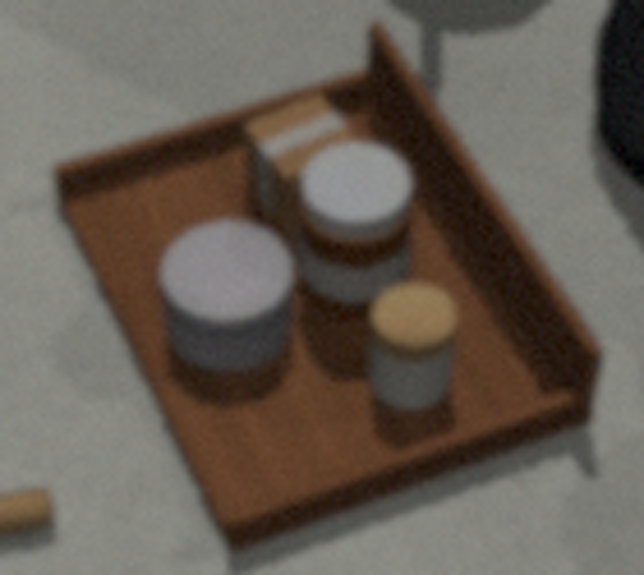

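Both crops show clear lids: tin, honey jar and pot tops are round, and the carton top is square to the image within a few degrees. Next I'll mask and cast rays.

```bash
cat > h.py <<'E'
import numpy as np,cv2
from bench import ctrl
from scipy.spatial.transform import Rotation as R
def ray(d,uv,z):
    uv=np.atleast_2d(uv); T=d['pose']
    r=np.c_[(uv[:,0]-d['cx'])/d['fx'],(uv[:,1]-d['cy'])/d['fy'],np.ones(len(uv))]@T[:3,:3].T
    o=T[:3,3]; return o+r*((z-o[2])/r[:,2])[:,None]
def comp(m,seed):
    m=cv2.morphologyEx(m.astype(np.uint8),cv2.MORPH_OPEN,np.ones((2,2)) )
    n,l,st,c=cv2.connectedComponentsWithStats(m); return (l==l[seed[1],seed[0]]).astype(np.uint8)
def contour(m): return max(cv2.findContours(m,cv2.RETR_EXTERNAL,cv2.CHAIN_APPROX_NONE)[0],key=cv2.contourArea)
def tri(d1,u1,d2,u2):
    A=[];o=[]
    L=[]
    for d,u in((d1,u1),(d2,u2)):
        p=ray(d,u,0)[0];q=d['pose'][:3,3];v=(p-q)/np.linalg.norm(p-q);L.append((q,np.eye(3)-np.outer(v,v)))
    X=np.linalg.solve(L[0][1]+L[1][1],L[0][1]@L[0][0]+L[1][1]@L[1][0])
    return X,[np.linalg.norm(P@(X-q))*1e3 for q,P in L]
E
python3 - <<'E'
from h import *
t=ctrl.get_image('top');s=ctrl.get_image('side')
for n,d,pts in(('top',t,dict(hon=(326,176),tin=(322,204),pot=(354,182),car=(297,174),strip=(301,172),wood=(300,210),board=(209,243),cork=(438,254),side=(345,180),ctr=(350,250))),('side',s,dict(hon=(342,165),tin=(314,184),pot=(355,195),tinS=(314,200),potS=(354,207),car=(327,152),wood=(310,220),board=(222,138),cork=(342,332)))):
    h=cv2.cvtColor(d['color'],cv2.COLOR_BGR2HSV)
    for k,p in pts.items(): print(n,k,d['color'][p[1],p[0]],h[p[1],p[0]])
E
```

```text
top hon [202 205 204] [ 40   4 205]
top tin [179 176 181] [162   7 181]
top pot [100 168 206] [ 19 131 206]
top car [ 76 135 184] [ 16 150 184]
top strip [189 198 202] [ 21  16 202]
top wood [ 42  78 133] [ 12 174 133]
top board [27 47 94] [  9 182  94]
top cork [ 69 118 172] [ 14 153 172]
top side [35 63 99] [ 13 165  99]
top ctr [186 199 196] [ 37  17 199]
side hon [150 149 149] [120   2 150]
side tin [135 131 136] [156   9 136]
side pot [ 79 113 139] [ 17 110 139]
side tinS [58 58 56] [90  9 58]
side potS [69 73 73] [30 14 73]
side car [ 80 102 126] [ 14  93 126]
side wood [ 50  70 106] [ 11 135 106]
side board [25 37 62] [ 10 152  62]
side cork [ 55  76 104] [ 13 120 104]
```

Run:
```python
from h import *
t=ctrl.get_image('top');s=ctrl.get_image('side')
def cen(d,G,seed,thr):
    m=comp(G>thr,seed); c=contour(m); (e,ax,an)=cv2.fitEllipse(c); M=cv2.moments(m,True)
    return np.array([M['m10'],M['m01']])/M['m00'],np.array(e),ax,an,m,c
T=t['color'];S=s['color']
tg,sg=T[:,:,1],S[:,:,1]
for n,z,a,b,ta,tb in(('hon',.084,(326,176),(342,165),140,105),('tin',.050,(322,204),(314,184),130,95),('pot',.060,(354,182),(355,195),115,93),('car',.052,(297,174),(327,152),107,85)):
    A=cen(t,tg,a,ta);B=cen(s,sg,b,tb)
    print(n,'top',A[0].round(2),A[1].round(2),np.round(A[2],1),'side',B[0].round(2),B[1].round(2),np.round(B[2],1),round(B[3]))
    print('  plane top',ray(t,A[0],z)[0].round(4),'side',ray(s,B[0],z)[0].round(4),'tri',*[np.round(v,4) for v in tri(t,A[0],s,B[0])])
    if n=='car':
        P=ray(t,A[5][:,0].astype(float),z)[:,:2]; r=cv2.minAreaRect((P*1e3).astype(np.float32)); print('  rect',r)
# wood things
hs=cv2.cvtColor(T,cv2.COLOR_BGR2HSV)
for n,seed,z in(('board',(209,243),.012),('cork',(438,254),.006)):
    m=comp(hs[:,:,1]>80,seed);c=contour(m);M=cv2.moments(m,True);p=np.array([M['m10'],M['m01']])/M['m00']
    P=ray(t,c[:,0].astype(float),z)[:,:2]*1e3
    print(n,p,ray(t,p,z)[0].round(4),cv2.minAreaRect(P.astype(np.float32)))
m=comp(hs[:,:,1]>80,(300,210));c=contour(m)
q=cv2.approxPolyDP(c,4,True)[:,0]
print('caddy',q.tolist()); 
for p in q: print([ray(t,p.astype(float),z)[0][:2].round(4).tolist() for z in(0,.008,.026,.06)])
hb=cv2.cvtColor(S,cv2.COLOR_BGR2HSV)
for n,seed,z in(('board',(222,138),.012),('cork',(342,332),.006)):
    m=comp(hb[:,:,1]>60,seed);M=cv2.moments(m,True);p=np.array([M['m10'],M['m01']])/M['m00'];print('side',n,p,ray(s,p,z)[0].round(4))
```

```text
hon top [327.25 176.35] [327.24 176.35] [19.4 20.2] side [342.78 164.94] [342.76 164.95] [16.8 23. ] 95
  plane top [0.631  0.0092 0.084 ] side [0.6358 0.0077 0.084 ] tri [0.6333 0.0082 0.0842] [2.4359 2.4359]
tin top [323.1 204.7] [323.1  204.69] [23.4 24.4] side [314.66 184.47] [314.64 184.47] [21.1 27.5] 89
  plane top [0.5595 0.0197 0.05  ] side [0.5633 0.0169 0.05  ] tri [0.5619 0.0189 0.0482] [2.2948 2.2948]
pot top [353.92 182.66] [353.91 182.67] [13.8 14.7] side [355.7  193.48] [355.67 193.48] [11.5 17.3] 93
  plane top [ 0.619  -0.0628  0.06  ] side [ 0.6243 -0.064   0.06  ] tri [ 0.6213 -0.0638  0.0609] [2.6518 2.6518]
car top [302.01 173.81] [301.99 173.77] [18.5 19.5] side [338.61 161.52] [338.83 161.69] [19.3 36.4] 124
  plane top [0.6433 0.0781 0.052 ] side [0.6506 0.0473 0.052 ] tri [0.6587 0.076  0.0191] [9.6939 9.6939]
  rect ((644.2581176757812, 78.11247253417969), (47.057159423828125, 48.899742126464844), 0.607620894908905)
board [209.0982256  244.17870722] [0.4516 0.3323 0.012 ] ((451.9165954589844, 332.369384765625), (109.09818267822266, 109.1675796508789), 86.26998138427734)
cork [439.22297955 255.30574489] [ 0.4286 -0.3003  0.006 ] ((428.2670593261719, -300.9755859375), (95.56289672851562, 96.45366668701172), 0.6444381475448608)
caddy [[286, 145], [275, 217], [367, 232], [378, 160]]
[[0.7364, 0.1282], [0.7344, 0.1275], [0.7298, 0.1259], [0.7213, 0.1228]]
[[0.5299, 0.1543], [0.5291, 0.1534], [0.5272, 0.1514], [0.5236, 0.1477]]
[[0.4909, -0.1025], [0.4902, -0.1019], [0.4889, -0.1006], [0.4863, -0.098]]
[[0.6954, -0.1336], [0.6937, -0.1329], [0.6896, -0.1311], [0.6821, -0.1278]]
side board [223.04636364 137.89363636] [0.4543 0.3228 0.012 ]
side cork [343.30569431 333.41508492] [ 0.4326 -0.3043  0.006 ]
```

```bash
cat >> h.py <<'E'
# targets: grasp-point xy z, tool-y heading -> slide mm (tool axes) and turn about tool z
def plan(x,y,z,head,st=None):
    st=st or ctrl.get_state(); Rm=R.from_rotvec(st['tool_rot'])
    p=np.array(st['position']); tgt=np.array([x,y,z+.003])
    yv=np.array([np.cos(head),np.sin(head),0]); zv=np.array([0,0,-1.]); Rt=R.from_matrix(np.c_[np.cross(yv,zv),yv,zv])
    d=(Rm.inv()*Rt).as_rotvec(); yy=Rm.as_matrix()[:,1]
    print('t',round(float(st['time']),1),'tcp',p.round(4),'head',round(float(np.arctan2(yy[1],yy[0])),3),'w',round(float(st['grip_width'])*87,1),'gf',round(float(np.mean(st['grip_force'])),1),'F',np.round(st['ft_force'],1))
    print('  slide',(Rm.inv().apply(tgt-p)*1e3).round(1),'rot',d.round(3))
E
python3 - <<'E'
from h import *
ims=[ctrl.get_image('top') for _ in range(4)];t=ims[0]
I=np.mean([i['color'] for i in ims],0)
# carton rows ~165..181, strip centroid from blue channel
L=[];E=[];C=[]
for r in range(167,180):
    w=I[r,294:309,0]; w=np.clip(w-100,0,None); L.append(((w*np.arange(294,309)).sum()/w.sum(),r))
P=ray(t,np.array(L),.052); k=np.polyfit(P[:,0],P[:,1],1); print('strip: yaw',np.arctan(k[0]),'resid',np.std(P[:,1]-np.polyval(k,P[:,0])))
for c in range(295,309):   # back (upper) edge, subpixel at G midpoint
    g=I[160:172,c,1]; th=(g[:4].mean()+g[8:].mean())/2; i=np.argmax(g>th); E.append((c,160+i-1+(th-g[i-1])/(g[i]-g[i-1])))
P=ray(t,np.array(E),.052); k=np.polyfit(P[:,1],P[:,0],1); print('back edge yaw',-np.arctan(k[0]),np.std(P[:,0]-np.polyval(k,P[:,1])),P[:,0].mean())
for r in range(167,180):   # left edge
    g=I[r,286:298,1]; th=(g[:4].mean()+g[9:].mean())/2; i=np.argmax(g>th); C.append((286+i-1+(th-g[i-1])/(g[i]-g[i-1]),r))
P=ray(t,np.array(C),.052); k=np.polyfit(P[:,0],P[:,1],1); print('left edge yaw',np.arctan(k[0]),P[:,1].mean())
print([ctrl.get_state()['position'].round(4) for _ in range(2)])
plan(.5605,.0183,.12,1.419)
E
```

```text
strip: yaw -0.014660174387067793 resid 0.00010146501143440838
back edge yaw 0.02099151644623178 0.0003209889089666349 0.6697019708282869
left edge yaw -0.05955080959404282 0.10507193543045848
[array([0.2056, 0.6166, 0.2159]), array([0.2056, 0.6166, 0.2159])]
t 0.5 tcp [0.2056 0.6166 0.2159] head 1.249 w 86.8 gf 0.0 F [0.4 0.7 0.5]
  slide [-525.9 -455.4   92.9] rot [-0.    0.   -0.17]
```

Request:
send_rows(
  motion=[
    {"claw": 1, "slide": [-20, -17, 0], "delta_rot": [0, 0, 0]},
    {"claw": 1, "slide": [-58, -50, 0], "delta_rot": [0, 0, 0]},
    {"claw": 1, "slide": [-96, -83, 0], "delta_rot": [0, 0, 0]},
    {"claw": 1, "slide": [-134, -116, 0], "delta_rot": [0, 0, 0]},
    {"claw": 1, "slide": [-172, -149, 0], "delta_rot": [0, 0, 0]},
  ],
  grip_force=20,
)

```text
time: 1.0
position: [0.3218, 0.4203, 0.2162]
tool_rot: [0.503, 3.101, 0.001]
ft_force: [1.8, -0.2, 0.3]
grip_width: 1.001
grip_force: 0.0
```

Request:
send_rows(
  motion=[
    {"claw": 1, "slide": [-38, -33, 0], "delta_rot": [0, 0, 0]},
    {"claw": 1, "slide": [-76, -66, 0], "delta_rot": [0, 0, 0]},
    {"claw": 1, "slide": [-114, -99, 0], "delta_rot": [0, 0, 0]},
    {"claw": 1, "slide": [-152, -132, 0], "delta_rot": [0, 0, 0]},
    {"claw": 1, "slide": [-190, -165, 0], "delta_rot": [0, 0, 0]},
  ],
)

```text
time: 1.5
position: [0.449, 0.205, 0.2165]
tool_rot: [0.503, 3.1, 0.002]
ft_force: [0.5, -0.4, 0.0]
grip_width: 1.002
grip_force: 0.0
```

Request:
send_rows(
  motion=[
    {"claw": 1, "slide": [-38, -33, 0], "delta_rot": [0, 0, 0]},
    {"claw": 1, "slide": [-76, -66, 0], "delta_rot": [0, 0, 0]},
    {"claw": 1, "slide": [-114, -99, 0], "delta_rot": [0, 0, -0.06]},
    {"claw": 1, "slide": [-144, -125, 0], "delta_rot": [0, 0, -0.12]},
    {"claw": 1, "slide": [-164, -141, 0], "delta_rot": [0, 0, -0.17]},
  ],
)

```text
time: 2.0
position: [0.5604, 0.017, 0.2164]
tool_rot: [0.241, 3.131, -0.002]
ft_force: [-0.9, -0.5, -0.1]
grip_width: 1.001
grip_force: 0.0
```

Run:
```python
from h import *
plan(.561,.0185,.12,1.419)
plan(.561,.0185,.038,1.419)
d=ctrl.get_image('top');cv2.imwrite('pics/top1.png',cv2.resize(d['color'][140:300,200:400],(800,640))[:600])
plan(.561,.0185,.038,1.419)
```

```text
t 2.0 tcp [0.5604 0.017  0.2164] head 1.417 w 87.1 gf 0.0 F [-0.9 -0.5 -0.1]
  slide [-0.3  1.6 93.4] rot [-0.001  0.001 -0.002]
t 2.0 tcp [0.5604 0.017  0.2164] head 1.417 w 87.1 gf 0.0 F [-0.9 -0.5 -0.1]
  slide [-1.000e-01  1.700e+00  1.754e+02] rot [-0.001  0.001 -0.002]
t 2.0 tcp [0.5618 0.0134 0.2164] head 1.415 w 87.3 gf 0.0 F [ 0.7 -2.3  0.1]
  slide [  2.2   5.5 175.4] rot [-0.003  0.003 -0.004]
```

Request:
send_rows(
  motion=[
    {"claw": 1, "slide": [0, 0, 0], "delta_rot": [0, 0, 0]},
    {"claw": 1, "slide": [0, 0, 0], "delta_rot": [0, 0, 0]},
    {"claw": 1, "slide": [0, 0, 0], "delta_rot": [0, 0, 0]},
  ],
)

```text
time: 2.35
position: [0.5587, 0.023, 0.2159]
tool_rot: [-0.235, -3.133, -0.001]
ft_force: [-0.2, 0.7, 0.3]
grip_width: 1.001
grip_force: 0.0
```

Run:
```python
from h import *
plan(.561,.0185,.038,1.419)
d=ctrl.get_image('top')
plan(.561,.0185,.038,1.419)
```

```text
t 2.4 tcp [0.5587 0.023  0.2159] head 1.421 w 87.1 gf 0.0 F [-0.2  0.7  0.3]
  slide [ -3.   -4.3 174.9] rot [ 0.001 -0.     0.002]
t 2.4 tcp [0.5588 0.023  0.216 ] head 1.421 w 87.3 gf 0.0 F [-0.6 -0.  -0.5]
  slide [ -2.9  -4.2 175. ] rot [ 0.001 -0.     0.002]
```

View pics/top1.png

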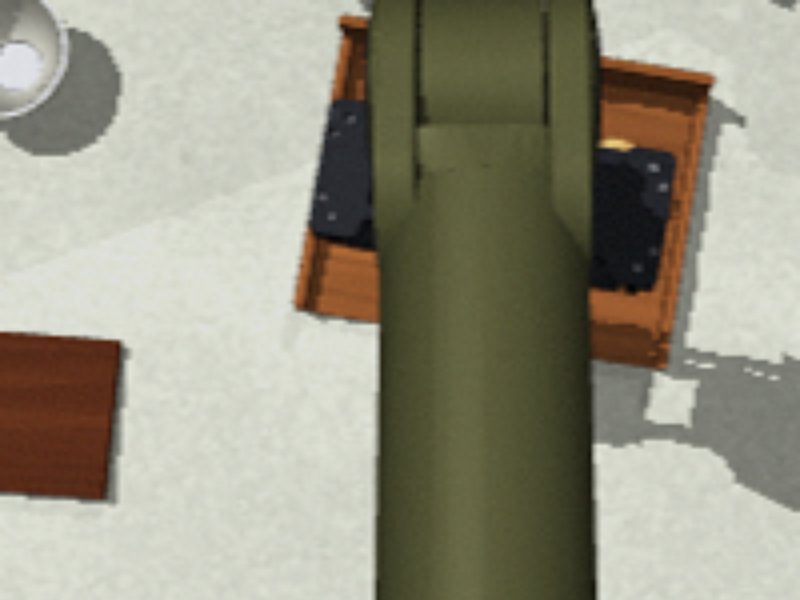

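The top view is now mostly blocked by the arm; the black gripper body sits across the caddy with the fingers spread along its y. I'll lower in two stages.

Request:
send_rows(
  motion=[
    {"claw": 1, "slide": [-1, -2, 20], "delta_rot": [0, 0, 0]},
    {"claw": 1, "slide": [-2, -3, 50], "delta_rot": [0, 0, 0]},
    {"claw": 1, "slide": [-3, -4, 80], "delta_rot": [0, 0, 0]},
    {"claw": 1, "slide": [-3, -4, 100], "delta_rot": [0, 0, 0]},
    {"claw": 1, "slide": [-3, -4, 110], "delta_rot": [0, 0, 0]},
  ],
)

```text
time: 2.9
position: [0.56, 0.0179, 0.104]
tool_rot: [-0.235, -3.13, 0.0]
ft_force: [-0.4, 0.3, 0.2]
grip_width: 0.998
grip_force: 0.0
```

Request:
send_rows(
  motion=[
    {"claw": 1, "slide": [0, 0, 0], "delta_rot": [0, 0, 0]},
    {"claw": 1, "slide": [0, 0, 0], "delta_rot": [0, 0, 0]},
    {"claw": 1, "slide": [0, 0, 0], "delta_rot": [0, 0, 0]},
  ],
)

```text
time: 3.2
position: [0.5626, 0.0171, 0.1075]
tool_rot: [0.237, 3.13, 0.001]
ft_force: [-0.2, 0.6, 0.9]
grip_width: 1.001
grip_force: 0.0
```

Run:
```python
from h import *
plan(.561,.0185,.038,1.419)
d=ctrl.get_image('side');cv2.imwrite('pics/side1.png',cv2.resize(d['color'][80:260,220:430],(700,600)))
```

```text
t 3.2 tcp [0.5626 0.0171 0.1075] head 1.419 w 87.1 gf 0.0 F [-0.2  0.6  0.9]
  slide [ 2.   1.1 66.5] rot [0.001 0.002 0.   ]
```

View pics/side1.png

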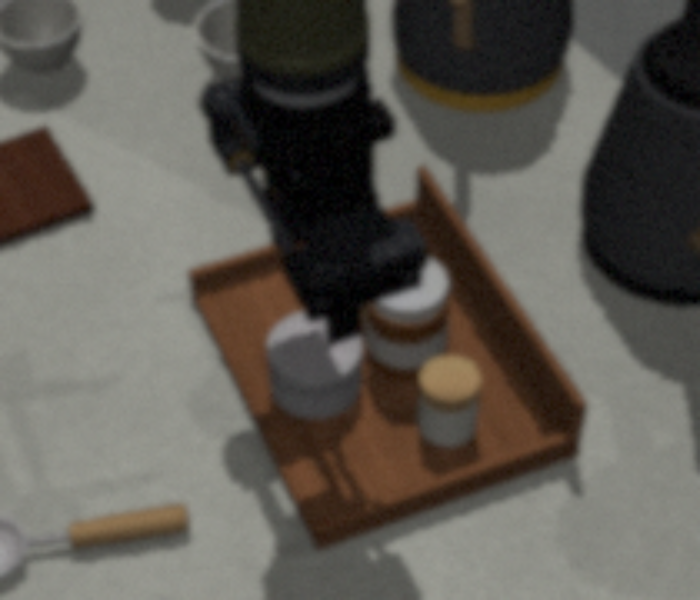

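The side view shows the gripper just above the tin (crop ~(315,345)), aligned, with nothing touching. Now I'll lower, close and check.

Request:
send_rows(
  motion=[
    {"claw": 1, "slide": [1, 0, 15], "delta_rot": [0, 0, 0]},
    {"claw": 1, "slide": [1, 0, 30], "delta_rot": [0, 0, 0]},
    {"claw": 1, "slide": [1, 0, 45], "delta_rot": [0, 0, 0]},
    {"claw": 1, "slide": [1, 0, 58], "delta_rot": [0, 0, 0]},
    {"claw": 1, "slide": [1, 0, 66], "delta_rot": [0, 0, 0]},
  ],
)

```text
time: 3.75
position: [0.5594, 0.0168, 0.0377]
tool_rot: [-0.238, -3.13, 0.001]
ft_force: [0.3, -0.2, -0.1]
grip_width: 1.002
grip_force: 0.0
```

Request:
send_rows(
  motion=[
    {"claw": 1, "slide": [0, 0, 0], "delta_rot": [0, 0, 0]},
    {"claw": 1, "slide": [0, 0, 0], "delta_rot": [0, 0, 0]},
    {"claw": 0.7, "slide": [0, 0, 0], "delta_rot": [0, 0, 0]},
    {"claw": 0.6, "slide": [0, 0, 0], "delta_rot": [0, 0, 0]},
    {"claw": 0.5, "slide": [0, 0, 0], "delta_rot": [0, 0, 0]},
  ],
)

```text
time: 4.25
position: [0.5612, 0.0177, 0.0406]
tool_rot: [0.238, 3.131, 0.002]
ft_force: [-0.3, 1.6, 0.9]
grip_width: 0.815
grip_force: 0.9
```

Request:
send_rows(
  motion=[
    {"claw": 0.3, "slide": [0, 0, 0], "delta_rot": [0, 0, 0]},
    {"claw": 0.3, "slide": [0, 0, 0], "delta_rot": [0, 0, 0]},
    {"claw": 0.3, "slide": [0, 0, 0], "delta_rot": [0, 0, 0]},
  ],
)

```text
time: 4.55
position: [0.5612, 0.0179, 0.0406]
tool_rot: [0.237, 3.131, 0.002]
ft_force: [0.0, 3.8, 4.2]
grip_width: 0.768
grip_force: 20.0
```

Run:
```python
from h import *
plan(.561,.0185,.038,1.419)
d=ctrl.get_image('side');cv2.imwrite('pics/side2.png',d['color'])
plan(.561,.0185,.038,1.419)
```

```text
t 4.5 tcp [0.5612 0.0179 0.0406] head 1.42 w 66.8 gf 20.0 F [0.  3.8 4.2]
  slide [ 0.2  0.6 -0.4] rot [0.001 0.001 0.001]
t 4.6 tcp [0.5612 0.0179 0.0406] head 1.42 w 66.4 gf 20.0 F [0.5 2.6 4.4]
  slide [ 0.3  0.6 -0.4] rot [0.001 0.001 0.001]
```

Gripped: width 66.8 mm (tin 68), force 20 N. Next I'll lift.

Request:
send_rows(
  motion=[
    {"claw": 0.3, "slide": [0, 0, -8], "delta_rot": [0, 0, 0]},
    {"claw": 0.3, "slide": [0, 0, -25], "delta_rot": [0, 0, 0]},
    {"claw": 0.3, "slide": [0, 0, -50], "delta_rot": [0, 0, 0]},
    {"claw": 0.3, "slide": [0, 0, -75], "delta_rot": [0, 0, 0]},
    {"claw": 0.3, "slide": [0, 0, -90], "delta_rot": [0, 0, 0]},
  ],
)

```text
time: 5.1
position: [0.5608, 0.0157, 0.1315]
tool_rot: [0.24, 3.131, -0.001]
ft_force: [0.0, 1.0, -1.5]
grip_width: 0.764
grip_force: 20.0
```

Request:
send_rows(
  motion=[
    {"claw": 0.3, "slide": [5, 10, -5], "delta_rot": [0, 0, 0]},
    {"claw": 0.3, "slide": [16, 31, -10], "delta_rot": [0, 0, 0]},
    {"claw": 0.3, "slide": [31, 60, -10], "delta_rot": [0, 0, 0]},
    {"claw": 0.3, "slide": [47, 90, -10], "delta_rot": [0, 0, 0]},
    {"claw": 0.3, "slide": [63, 121, -10], "delta_rot": [0, 0, 0]},
  ],
)

```text
time: 5.6
position: [0.5147, 0.1473, 0.1387]
tool_rot: [-0.238, -3.13, 0.002]
ft_force: [-0.1, 0.6, -2.3]
grip_width: 0.764
grip_force: 20.0
```

Request:
send_rows(
  motion=[
    {"claw": 0.3, "slide": [18, 34, 0], "delta_rot": [0, 0, 0]},
    {"claw": 0.3, "slide": [36, 69, 0], "delta_rot": [0, 0, 0]},
    {"claw": 0.3, "slide": [54, 104, 0], "delta_rot": [0, 0, 0]},
    {"claw": 0.3, "slide": [70, 135, 0], "delta_rot": [0, 0, 0]},
    {"claw": 0.3, "slide": [82, 157, 0], "delta_rot": [0, 0, 0]},
  ],
)

```text
time: 6.1
position: [0.4563, 0.3165, 0.1385]
tool_rot: [-0.233, -3.131, 0.002]
ft_force: [0.0, -0.5, -1.6]
grip_width: 0.764
grip_force: 20.0
```

Request:
send_rows(
  motion=[
    {"claw": 0.3, "slide": [5, 10, 0], "delta_rot": [0, 0, 0]},
    {"claw": 0.3, "slide": [8, 15, 0], "delta_rot": [0, 0, 0]},
    {"claw": 0.3, "slide": [8, 15, 0], "delta_rot": [0, 0, 0]},
    {"claw": 0.3, "slide": [8, 15, 0], "delta_rot": [0, 0, 0]},
    {"claw": 0.3, "slide": [8, 15, 0], "delta_rot": [0, 0, 0]},
  ],
)

```text
time: 6.6
position: [0.4545, 0.328, 0.14]
tool_rot: [0.242, 3.132, -0.001]
ft_force: [0.3, -0.1, -1.8]
grip_width: 0.765
grip_force: 20.0
```

Run:
```python
from h import *
plan(.454,.331,.0425,1.42)
t=ctrl.get_image('top')
s=ctrl.get_image('side')
plan(.454,.331,.0425,1.42)
cv2.imwrite('pics/b.png',np.vstack([cv2.resize(s['color'][60:180,160:300],(560,480))]))
tg=t['color'][:,:,1]
hs=cv2.cvtColor(t['color'],cv2.COLOR_BGR2HSV)
m=comp(tg>140,(327,176));M=cv2.moments(m,True);p=(M['m10']/M['m00'],M['m01']/M['m00']);print('honey now',p,'was 327.25 176.35')
m=comp(tg>107,(302,174));M=cv2.moments(m,True);print('carton',M['m10']/M['m00'],M['m01']/M['m00'],'was 302.01 173.81')
```

```text
t 6.6 tcp [0.4545 0.328  0.14  ] head 1.416 w 66.6 gf 20.0 F [ 0.3 -0.1 -1.8]
  slide [ 1.   2.9 94.5] rot [-0.001  0.    -0.004]
t 6.7 tcp [0.4543 0.3286 0.1401] head 1.417 w 66.2 gf 20.0 F [-0.   1.  -1.5]
  slide [ 0.7  2.4 94.6] rot [-0.     0.    -0.003]
honey now (327.16909620991254, 176.31778425655978) was 327.25 176.35
carton 302.0967741935484 173.79677419354837 was 302.01 173.81
```

View pics/b.png

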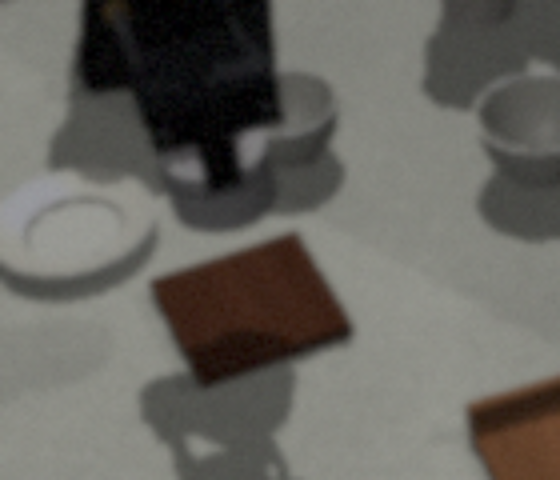

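Tin is held level above the board; the honey jar and carton are unmoved (centroids within 0.1 px). The bowl, plate and board are clear in the crop. Next I'll lower.

Request:
send_rows(
  motion=[
    {"claw": 0.3, "slide": [1, 1, 10], "delta_rot": [0, 0, 0]},
    {"claw": 0.3, "slide": [1, 2, 30], "delta_rot": [0, 0, 0]},
    {"claw": 0.3, "slide": [1, 2, 50], "delta_rot": [0, 0, 0]},
    {"claw": 0.3, "slide": [1, 2, 70], "delta_rot": [0, 0, 0]},
    {"claw": 0.3, "slide": [1, 2, 82], "delta_rot": [0, 0, 0]},
  ],
)

```text
time: 7.2
position: [0.4519, 0.3309, 0.0557]
tool_rot: [-0.238, -3.131, 0.003]
ft_force: [-0.5, -0.4, -2.1]
grip_width: 0.767
grip_force: 20.0
```

Request:
send_rows(
  motion=[
    {"claw": 0.3, "slide": [0, 0, 4], "delta_rot": [0, 0, 0]},
    {"claw": 0.3, "slide": [0, 0, 8], "delta_rot": [0, 0, 0]},
    {"claw": 0.3, "slide": [0, 0, 11], "delta_rot": [0, 0, 0]},
    {"claw": 0.3, "slide": [0, 0, 12], "delta_rot": [0, 0, 0]},
    {"claw": 0.3, "slide": [0, 0, 12], "delta_rot": [0, 0, 0]},
  ],
)

```text
time: 7.7
position: [0.4532, 0.3321, 0.0464]
tool_rot: [0.238, 3.132, 0.001]
ft_force: [-0.7, 0.0, -1.1]
grip_width: 0.762
grip_force: 20.0
```

Run:
```python
from h import *
plan(.454,.330,.0416,1.42)
```

```text
t 7.7 tcp [0.4532 0.3321 0.0464] head 1.419 w 66.3 gf 20.0 F [-0.7  0.  -1.1]
  slide [-1.1 -1.9  1.8] rot [ 0.001  0.001 -0.001]
```

Lower the last bit, shift back slightly, release gently, and rise.

Request:
send_rows(
  motion=[
    {"claw": 0.3, "slide": [-0.5, -1, 1], "delta_rot": [0, 0, 0]},
    {"claw": 0.3, "slide": [-0.5, -1, 2], "delta_rot": [0, 0, 0]},
    {"claw": 0.3, "slide": [-0.5, -1, 2], "delta_rot": [0, 0, 0]},
  ],
)

```text
time: 8.0
position: [0.4537, 0.3308, 0.0446]
tool_rot: [0.239, 3.132, 0.001]
ft_force: [-0.3, -1.3, 2.4]
grip_width: 0.763
grip_force: 20.0
```

Request:
send_rows(
  motion=[
    {"claw": 0.65, "slide": [0, 0, 0], "delta_rot": [0, 0, 0]},
    {"claw": 0.8, "slide": [0, 0, 0], "delta_rot": [0, 0, 0]},
    {"claw": 1, "slide": [0, 0, 0], "delta_rot": [0, 0, 0]},
    {"claw": 1, "slide": [0, 0, 0], "delta_rot": [0, 0, 0]},
    {"claw": 1, "slide": [0, 0, 0], "delta_rot": [0, 0, 0]},
  ],
)

```text
time: 8.5
position: [0.4533, 0.3308, 0.044]
tool_rot: [0.238, 3.132, 0.0]
ft_force: [-0.5, -0.1, -0.1]
grip_width: 0.993
grip_force: 0.0
```

Run:
```python
from h import *
plan(.454,.330,.0416,1.42)
```

```text
t 8.5 tcp [0.4533 0.3308 0.044 ] head 1.419 w 86.4 gf 0.0 F [-0.5 -0.1 -0.1]
  slide [-0.8 -0.7 -0.6] rot [ 0.     0.    -0.001]
```

Request:
send_rows(
  motion=[
    {"claw": 1, "slide": [0, 0, -10], "delta_rot": [0, 0, 0]},
    {"claw": 1, "slide": [0, 0, -40], "delta_rot": [0, 0, 0]},
    {"claw": 1, "slide": [0, 0, -80], "delta_rot": [0, 0, 0.1]},
    {"claw": 1, "slide": [0, 0, -120], "delta_rot": [0, 0, 0.24]},
    {"claw": 1, "slide": [0, 0, -145], "delta_rot": [0, 0, 0.38]},
  ],
)

```text
time: 9.0
position: [0.4544, 0.3315, 0.1932]
tool_rot: [0.834, 3.026, 0.007]
ft_force: [-0.0, -0.2, -0.4]
grip_width: 0.998
grip_force: 0.0
```

Request:
send_rows(
  motion=[
    {"claw": 1, "slide": [0, 0, 0], "delta_rot": [0, 0, 0.14]},
    {"claw": 1, "slide": [0, 0, 0], "delta_rot": [0, 0, 0.28]},
    {"claw": 1, "slide": [0, 0, 0], "delta_rot": [0, 0, 0.42]},
    {"claw": 1, "slide": [0, 0, 0], "delta_rot": [0, 0, 0.56]},
    {"claw": 1, "slide": [0, 0, 0], "delta_rot": [0, 0, 0.7]},
  ],
)

```text
time: 9.5
position: [0.4534, 0.3308, 0.1899]
tool_rot: [1.822, 2.559, 0.001]
ft_force: [1.0, -0.3, 0.9]
grip_width: 0.997
grip_force: 0.0
```

Request:
send_rows(
  motion=[
    {"claw": 1, "slide": [0, 0, 0], "delta_rot": [0, 0, 0.14]},
    {"claw": 1, "slide": [0, 0, 0], "delta_rot": [0, 0, 0.28]},
    {"claw": 1, "slide": [0, 0, 0], "delta_rot": [0, 0, 0.355]},
    {"claw": 1, "slide": [0, 0, 0], "delta_rot": [0, 0, 0.355]},
  ],
)

```text
time: 9.9
position: [0.4534, 0.3308, 0.1897]
tool_rot: [-2.239, -2.203, -0.001]
ft_force: [-0.3, -0.2, -0.2]
grip_width: 1.0
grip_force: 0.0
```

Request:
send_rows(
  motion=[
    {"claw": 1, "slide": [-15, 12, 0], "delta_rot": [0, 0, 0]},
    {"claw": 1, "slide": [-40, 32, 0], "delta_rot": [0, 0, 0]},
    {"claw": 1, "slide": [-70, 56, 0], "delta_rot": [0, 0, 0]},
    {"claw": 1, "slide": [-105, 84, 0], "delta_rot": [0, 0, 0]},
    {"claw": 1, "slide": [-140, 112, 0], "delta_rot": [0, 0, 0]},
  ],
)

```text
time: 10.4
position: [0.5638, 0.1881, 0.1897]
tool_rot: [-2.235, -2.207, -0.002]
ft_force: [0.5, 0.2, -0.1]
grip_width: 0.997
grip_force: 0.0
```

Request:
send_rows(
  motion=[
    {"claw": 0.7, "slide": [-35, 28, 0], "delta_rot": [0, 0, 0]},
    {"claw": 0.7, "slide": [-65, 52, 0], "delta_rot": [0, 0, 0]},
    {"claw": 0.7, "slide": [-90, 72, 0], "delta_rot": [0, 0, 0]},
    {"claw": 0.7, "slide": [-109, 86, 0], "delta_rot": [0, 0, 0]},
    {"claw": 0.7, "slide": [-109, 86, 0], "delta_rot": [0, 0, 0]},
  ],
)

```text
time: 10.9
position: [0.6488, 0.0734, 0.1893]
tool_rot: [2.242, 2.197, -0.002]
ft_force: [-0.5, -1.1, -0.1]
grip_width: 0.853
grip_force: 0.0
```

Request:
send_rows(
  motion=[
    {"claw": 0.7, "slide": [0, 0, 0], "delta_rot": [0, 0, 0]},
    {"claw": 0.7, "slide": [0, 0, 0], "delta_rot": [0, 0, 0]},
    {"claw": 0.7, "slide": [0, 0, 0], "delta_rot": [0, 0, 0]},
  ],
)

```text
time: 11.2
position: [0.6467, 0.0806, 0.1891]
tool_rot: [-2.235, -2.206, -0.001]
ft_force: [-0.0, -0.2, 0.0]
grip_width: 0.845
grip_force: 0.0
```

Run:
```python
from h import *
plan(.647,.0785,.038,-.015)
t=ctrl.get_image('top');s=ctrl.get_image('side')
plan(.647,.0785,.038,-.015)
tg=t['color'][:,:,1];hs=cv2.cvtColor(t['color'],cv2.COLOR_BGR2HSV)
m=comp((tg>115)&(hs[:,:,1]<60),(208,241)); c=contour(m);e=cv2.fitEllipse(c);print('tin on board',e,ray(t,e[0],.054)[0].round(4))
cv2.imwrite('pics/c2.png',np.hstack([cv2.resize(t['color'][140:280,170:270],(400,560)),cv2.resize(s['color'][60:200,180:280],(400,560))]))
```

```text
t 11.2 tcp [0.6467 0.0806 0.1891] head -0.013 w 73.5 gf 0.0 F [-0.  -0.2  0. ]
  slide [ -2.3   0.3 148.1] rot [-0.    -0.001  0.002]
t 11.3 tcp [0.6469 0.0801 0.1892] head -0.014 w 74.2 gf 0.0 F [ 0.1  0.  -0.5]
  slide [-1.700e+00  1.000e-01  1.482e+02] rot [ 0.    -0.001  0.001]
tin on board ((206.93605041503906, 243.3299102783203), (24.302236557006836, 24.922595977783203), 53.354278564453125) [0.4517 0.3282 0.054 ]
```

View pics/c2.png

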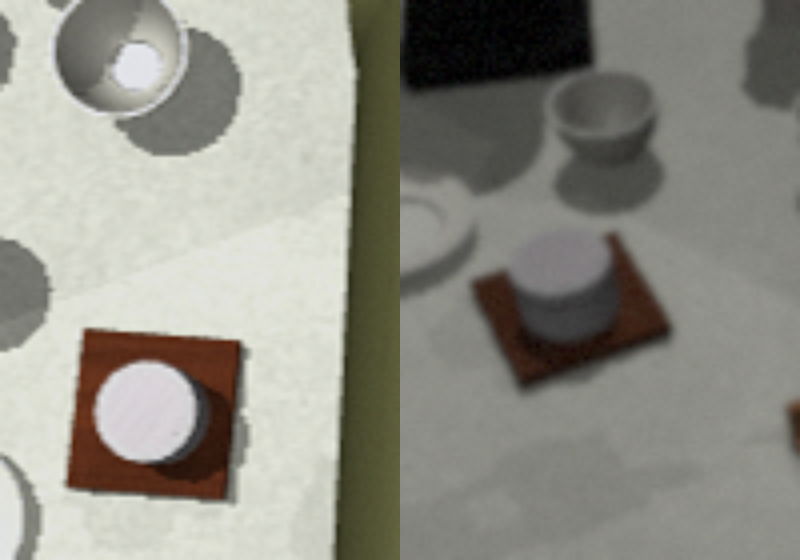

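```bash
cat >> h.py <<'E'
def quad(d,seed,z,sat):
    h=cv2.cvtColor(d['color'],cv2.COLOR_BGR2HSV)[:,:,1]; m=comp(h>sat,seed); return m
E
python3 - <<'E'
from h import *
t=ctrl.get_image('top');s=ctrl.get_image('side')
# subpixel edges along scanlines through tin/board, top camera: G channel
for d,n in((t,'top'),):
    G=d['color'].astype(int)
    for r in (229,233,238,243,248,254,258): print(r,G[r,184:236,1])
print('col'); 
for c in(193,207,224): print(c,G[216:274,c,1])
for n,b,k in(('pts',(222.0,136.2),(220.0,126.0)),):
    print(ray(s,b,.012)[0].round(4),ray(s,k,.054)[0].round(4))
print(ray(t,(208.4,243.0),.012)[0],ray(t,(206.2,242.5),.054)[0])
E
```

```text
229 [227 226 227 227 232 183  56  36  43  41  43  44  42  46  46  41  39  39
  39  40  47  57  56  52  50  49  41  38  41  43  40  42  45  41  44  45
  48  45  44  46  46  46  47  44  42  31  90 133 189 223 219 222]
233 [227 223 221 225 233 177  42  53  56  55  51  52  49  85 185 225 216 213
 214 215 215 212 212 215 212 216 212 213 218 223 198 114  55  51  47  46
  48  45  46  45  48  47  50  49  36  48 103 196 232 224 222 218]
238 [228 223 220 226 180  56  41  44  43  37 133 206 216 214 210 209 210 211
 214 214 211 210 213 214 209 211 211 213 212 210 210 212 209 195 122  45
  52  37  24  24  21  35  47  44  27  86 127 182 221 220 223 224]
243 [221 220 224 210 135  43  51  56  52 123 201 217 214 209 213 214 207 207
 211 210 213 208 209 207 209 209 209 210 212 214 211 212 208 212 179  92
  51  59  39  26  29  22  27  16  69 113 186 229 223 214 217 222]
248 [227 224 229 183  57  46  49  48  45  39  85 181 221 212 208 211 211 210
 207 205 208 210 204 208 210 211 212 208 207 190 195 215 213 157  58  63
  57  44  24  20  21  27  24  13  87 133 130 126 186 224 215 217]
254 [222 228 192  85
[... 554 characters left out ...]
 41  41  43
  43  44  46  45  47  45  39  39  41  42  46 132 219 216 212 213 213 216
 219 215 217 213]
207 [227 227 224 225 227 226 225 116  38  47  51  45  43  52 144 220 216 215
 211 211 211 214 214 210 211 209 207 207 210 209 207 206 208 209 211 209
 210 212 205 109  17  42  43  41  45  43  37  55 133 212 209 212 211 212
 214 211 213 216]
224 [225 226 228 225 221 218 226 228 164  38  45  42  44  46  46  49  49  48
  49  44  44  41  21  23  22  24  24  29  30  28  25  27  21  23  27  28
  23  21  23  25  19  19  48  48  44  45  48  44  49 134 221 209 205 213
 222 220 217 218]
[0.4545 0.3306 0.012 ] [0.4547 0.3241 0.054 ]
[0.45477924 0.33438897 0.012     ] [0.4538868  0.33026653 0.054     ]
```

Both views put the tin about 4.5 mm short of the board centre in +y (right in x). I'll re-centre it now, before anything goes on top.

Request:
send_rows(
  motion=[
    {"claw": 1, "slide": [15, -12, 0], "delta_rot": [0, 0, 0]},
    {"claw": 1, "slide": [45, -36, 0], "delta_rot": [0, 0, 0]},
    {"claw": 1, "slide": [80, -64, 0], "delta_rot": [0, 0, 0]},
    {"claw": 1, "slide": [115, -92, 0], "delta_rot": [0, 0, 0]},
    {"claw": 1, "slide": [150, -120, 0], "delta_rot": [0, 0, 0]},
  ],
)

```text
time: 11.9
position: [0.5284, 0.2319, 0.1892]
tool_rot: [-2.239, -2.204, -0.001]
ft_force: [0.3, 0.3, -0.3]
grip_width: 0.998
grip_force: 0.0
```

Request:
send_rows(
  motion=[
    {"claw": 1, "slide": [35, -28, 0], "delta_rot": [0, 0, 0]},
    {"claw": 1, "slide": [65, -52, 0], "delta_rot": [0, 0, 0]},
    {"claw": 1, "slide": [85, -68, 0], "delta_rot": [0, 0, 0]},
    {"claw": 1, "slide": [98, -77, 0], "delta_rot": [0, 0, 0]},
    {"claw": 1, "slide": [98, -77, 20], "delta_rot": [0, 0, 0]},
  ],
)

```text
time: 12.4
position: [0.4542, 0.3337, 0.1715]
tool_rot: [-2.233, -2.208, -0.01]
ft_force: [0.4, -0.1, -0.4]
grip_width: 1.0
grip_force: 0.0
```

Request:
send_rows(
  motion=[
    {"claw": 1, "slide": [0, 0, 20], "delta_rot": [0, 0, 0]},
    {"claw": 1, "slide": [0, 0, 35], "delta_rot": [0, 0, 0]},
    {"claw": 1, "slide": [0, 0, 45], "delta_rot": [0, 0, 0]},
    {"claw": 1, "slide": [0, 0, 45], "delta_rot": [0, 0, 0]},
    {"claw": 1, "slide": [0, 0, 45], "delta_rot": [0, 0, 0]},
  ],
)

```text
time: 12.9
position: [0.4548, 0.3297, 0.1244]
tool_rot: [2.24, 2.203, 0.001]
ft_force: [1.2, 0.1, -0.1]
grip_width: 1.001
grip_force: 0.0
```

Run:
```python
from h import *
plan(.4535,.331,.0416,-.015)
```

```text
t 12.9 tcp [0.4548 0.3297 0.1244] head -0.017 w 87.1 gf 0.0 F [ 1.2  0.1 -0.1]
  slide [ 1.3 -1.4 79.8] rot [ 0.001 -0.    -0.002]
```

Request:
send_rows(
  motion=[
    {"claw": 1, "slide": [1, -1, 20], "delta_rot": [0, 0, 0]},
    {"claw": 1, "slide": [1, -1, 40], "delta_rot": [0, 0, 0]},
    {"claw": 1, "slide": [1, -1, 60], "delta_rot": [0, 0, 0]},
    {"claw": 1, "slide": [1, -1, 74], "delta_rot": [0, 0, 0]},
    {"claw": 1, "slide": [1, -1, 80], "delta_rot": [0, 0, 0]},
  ],
)

```text
time: 13.4
position: [0.4531, 0.3305, 0.0433]
tool_rot: [2.239, 2.203, -0.001]
ft_force: [0.4, 1.2, -0.9]
grip_width: 0.998
grip_force: 0.0
```

Request:
send_rows(
  motion=[
    {"claw": 1, "slide": [0, 0, 0], "delta_rot": [0, 0, 0]},
    {"claw": 0.75, "slide": [0, 0, 0], "delta_rot": [0, 0, 0]},
    {"claw": 0.6, "slide": [0, 0, 0], "delta_rot": [0, 0, 0]},
    {"claw": 0.3, "slide": [0, 0, 0], "delta_rot": [0, 0, 0]},
    {"claw": 0.3, "slide": [0, 0, 0], "delta_rot": [0, 0, 0]},
  ],
)

```text
time: 13.9
position: [0.454, 0.3312, 0.0448]
tool_rot: [2.239, 2.203, 0.003]
ft_force: [1.2, -0.4, 1.9]
grip_width: 0.763
grip_force: 20.0
```

Request:
send_rows(
  motion=[
    {"claw": 0.3, "slide": [0, 0, 0], "delta_rot": [0, 0, 0]},
    {"claw": 0.3, "slide": [0, 0, -3], "delta_rot": [0, 0, 0]},
    {"claw": 0.3, "slide": [2, 0, -5], "delta_rot": [0, 0, 0]},
    {"claw": 0.3, "slide": [4.5, 0, -5], "delta_rot": [0, 0, 0]},
    {"claw": 0.3, "slide": [4.5, 0, -5], "delta_rot": [0, 0, 0]},
  ],
)

```text
time: 14.4
position: [0.453, 0.3358, 0.0488]
tool_rot: [-2.238, -2.204, 0.0]
ft_force: [-0.8, -0.2, -2.2]
grip_width: 0.762
grip_force: 20.0
```

Request:
send_rows(
  motion=[
    {"claw": 0.3, "slide": [0, 0, 0], "delta_rot": [0, 0, 0]},
    {"claw": 0.3, "slide": [0, 0, 0], "delta_rot": [0, 0, 0]},
    {"claw": 0.3, "slide": [0, 0, 0], "delta_rot": [0, 0, 0]},
  ],
)

```text
time: 14.7
position: [0.4533, 0.3351, 0.0488]
tool_rot: [2.239, 2.203, -0.0]
ft_force: [-0.6, -0.6, -1.3]
grip_width: 0.764
grip_force: 20.0
```

Run:
```python
from h import *
plan(.454,.3353,.0416,-.015)
```

```text
t 14.7 tcp [0.4533 0.3351 0.0488] head -0.016 w 66.5 gf 20.0 F [-0.6 -0.6 -1.3]
  slide [0.2 0.7 4.2] rot [-0.     0.    -0.001]
```

Request:
send_rows(
  motion=[
    {"claw": 0.3, "slide": [0, 0, 2], "delta_rot": [0, 0, 0]},
    {"claw": 0.3, "slide": [0, 0, 4.3], "delta_rot": [0, 0, 0]},
    {"claw": 0.3, "slide": [0, 0, 4.3], "delta_rot": [0, 0, 0]},
    {"claw": 0.65, "slide": [0, 0, 4.3], "delta_rot": [0, 0, 0]},
    {"claw": 0.8, "slide": [0, 0, 4.3], "delta_rot": [0, 0, 0]},
  ],
)

```text
time: 15.2
position: [0.4536, 0.3355, 0.0448]
tool_rot: [2.239, 2.204, 0.001]
ft_force: [-0.3, 0.1, -0.4]
grip_width: 0.85
grip_force: 0.0
```

Request:
send_rows(
  motion=[
    {"claw": 1, "slide": [0, 0, 0], "delta_rot": [0, 0, 0]},
    {"claw": 1, "slide": [0, 0, 0], "delta_rot": [0, 0, 0]},
    {"claw": 1, "slide": [0, 0, -30], "delta_rot": [0, 0, 0]},
    {"claw": 1, "slide": [0, 0, -75], "delta_rot": [0, 0, 0]},
    {"claw": 1, "slide": [0, 0, -120], "delta_rot": [0, 0, 0]},
  ],
)

```text
time: 15.7
position: [0.4529, 0.3348, 0.1655]
tool_rot: [2.239, 2.203, -0.002]
ft_force: [0.5, 0.7, 0.4]
grip_width: 0.998
grip_force: 0.0
```

Request:
send_rows(
  motion=[
    {"claw": 1, "slide": [-15, 12, -15], "delta_rot": [0, 0, 0]},
    {"claw": 1, "slide": [-45, 35, -20], "delta_rot": [0, 0, 0]},
    {"claw": 1, "slide": [-80, 62, -20], "delta_rot": [0, 0, 0]},
    {"claw": 1, "slide": [-115, 89, -20], "delta_rot": [0, 0, 0]},
    {"claw": 1, "slide": [-150, 117, -20], "delta_rot": [0, 0, 0]},
  ],
)

```text
time: 16.2
position: [0.5688, 0.1823, 0.1851]
tool_rot: [-2.238, -2.204, -0.002]
ft_force: [-0.1, 1.1, 0.6]
grip_width: 1.001
grip_force: 0.0
```

Request:
send_rows(
  motion=[
    {"claw": 0.7, "slide": [-35, 27, 0], "delta_rot": [0, 0, 0]},
    {"claw": 0.7, "slide": [-65, 50, 0], "delta_rot": [0, 0, 0]},
    {"claw": 0.7, "slide": [-90, 70, 0], "delta_rot": [0, 0, 0]},
    {"claw": 0.7, "slide": [-104, 80, 0], "delta_rot": [0, 0, 0]},
    {"claw": 0.7, "slide": [-104, 80, 0], "delta_rot": [0, 0, 0]},
  ],
)

```text
time: 16.7
position: [0.6473, 0.0741, 0.1845]
tool_rot: [2.244, 2.196, -0.002]
ft_force: [0.2, -0.3, -0.7]
grip_width: 0.85
grip_force: 0.0
```

Request:
send_rows(
  motion=[
    {"claw": 0.7, "slide": [0, 0, 15], "delta_rot": [0, 0, 0]},
    {"claw": 0.7, "slide": [0, 0, 35], "delta_rot": [0, 0, 0]},
    {"claw": 0.7, "slide": [0, 0, 50], "delta_rot": [0, 0, 0]},
    {"claw": 0.7, "slide": [0, 0, 60], "delta_rot": [0, 0, 0]},
    {"claw": 0.7, "slide": [0, 0, 60], "delta_rot": [0, 0, 0]},
  ],
)

```text
time: 17.2
position: [0.6446, 0.0792, 0.1225]
tool_rot: [-2.236, -2.204, 0.004]
ft_force: [-0.5, 0.2, -0.0]
grip_width: 0.847
grip_force: 0.0
```

Run:
```python
from h import *
plan(.647,.078,.038,-.015)
t=ctrl.get_image('top')
plan(.647,.078,.038,-.015)
G=t['color'].astype(int)
print(G[243,184:236,1]);print(G[216:274,206,1])
```

```text
t 17.2 tcp [0.6446 0.0792 0.1225] head -0.015 w 73.7 gf 0.0 F [-0.5  0.2 -0. ]
  slide [-1.1  2.7 81.5] rot [-0.004  0.     0.   ]
t 17.2 tcp [0.6456 0.0789 0.1239] head -0.015 w 73.7 gf 0.0 F [-0.4 -0.5 -0.6]
  slide [-0.9  1.6 82.9] rot [-0.001  0.     0.   ]
[221 221 224 209 134  45  53  63 171 220 214 209 212 214 214 208 210 213
 210 211 210 209 209 210 207 209 211 212 216 211 212 209 204 152  45  55
  52  31  27  23  26  23  38  35  68 114 191 230 222 215 221 221]
[227 227 226 226 223 226 229  92  38  46  50  44  42  38  82 233 216 215
 211 214 213 215 214 213 210 207 211 209 210 207 207 207 209 208 212 208
 211 208 215 214  32  19  44  40  41  43  40  68 191 212 204 210 215 216
 216 211 214 213]
```

The tin now spans columns 191.7–217.2, concentric with the board. Now lower on the carton.

Request:
send_rows(
  motion=[
    {"claw": 0.7, "slide": [-1, 1.5, 20], "delta_rot": [0, 0, 0]},
    {"claw": 0.7, "slide": [-1, 1.5, 40], "delta_rot": [0, 0, 0]},
    {"claw": 0.7, "slide": [-1, 1.5, 60], "delta_rot": [0, 0, 0]},
    {"claw": 0.7, "slide": [-1, 1.5, 75], "delta_rot": [0, 0, 0]},
    {"claw": 0.7, "slide": [-1, 1.5, 82], "delta_rot": [0, 0, 0]},
  ],
)

```text
time: 17.75
position: [0.6474, 0.0773, 0.0418]
tool_rot: [-2.238, -2.203, 0.001]
ft_force: [0.4, 0.3, -0.4]
grip_width: 0.852
grip_force: 0.0
```

Request:
send_rows(
  motion=[
    {"claw": 0.7, "slide": [0, 0, 0], "delta_rot": [0, 0, 0]},
    {"claw": 0.7, "slide": [0, 0, 0], "delta_rot": [0, 0, 0]},
    {"claw": 0.4, "slide": [0, 0, 0], "delta_rot": [0, 0, 0]},
    {"claw": 0.25, "slide": [0, 0, 0], "delta_rot": [0, 0, 0]},
    {"claw": 0.18, "slide": [0, 0, 0], "delta_rot": [0, 0, 0]},
  ],
)

```text
time: 18.25
position: [0.6482, 0.0772, 0.0433]
tool_rot: [2.239, 2.203, 0.002]
ft_force: [-0.5, -0.0, 0.3]
grip_width: 0.661
grip_force: 0.0
```

Request:
send_rows(
  motion=[
    {"claw": 0.12, "slide": [0, 0, 0], "delta_rot": [0, 0, 0]},
    {"claw": 0.0, "slide": [0, 0, 0], "delta_rot": [0, 0, 0]},
    {"claw": -0.1, "slide": [0, 0, 0], "delta_rot": [0, 0, 0]},
    {"claw": -0.1, "slide": [0, 0, 0], "delta_rot": [0, 0, 0]},
  ],
)

```text
time: 18.65
position: [0.6476, 0.0771, 0.0428]
tool_rot: [-2.239, -2.203, 0.0]
ft_force: [-1.2, -0.1, 1.8]
grip_width: 0.543
grip_force: 20.0
```

Run:
```python
from h import *
plan(.4535,.3353,.12,-.015)
t=ctrl.get_image('side')
plan(.4535,.3353,.12,-.015)
```

```text
t 18.6 tcp [0.6476 0.0771 0.0428] head -0.016 w 47.3 gf 20.0 F [-1.2 -0.1  1.8]
  slide [ 255.1 -198.2  -80.1] rot [-0.    -0.    -0.001]
t 18.7 tcp [0.6476 0.0771 0.0428] head -0.016 w 47.4 gf 20.0 F [-1.3  0.6  1.1]
  slide [ 255.1 -198.2  -80.1] rot [-0.    -0.    -0.001]
```

Request:
send_rows(
  motion=[
    {"claw": -0.1, "slide": [0, 0, -8], "delta_rot": [0, 0, 0]},
    {"claw": -0.1, "slide": [0, 0, -30], "delta_rot": [0, 0, 0]},
    {"claw": -0.1, "slide": [0, 0, -60], "delta_rot": [0, 0, 0]},
    {"claw": -0.1, "slide": [0, 0, -90], "delta_rot": [0, 0, 0]},
    {"claw": -0.1, "slide": [0, 0, -105], "delta_rot": [0, 0, 0]},
  ],
)

```text
time: 19.2
position: [0.6494, 0.0771, 0.1509]
tool_rot: [2.237, 2.202, 0.006]
ft_force: [0.5, 0.4, -1.3]
grip_width: 0.548
grip_force: 20.0
```

Request:
send_rows(
  motion=[
    {"claw": -0.1, "slide": [10, -8, -5], "delta_rot": [0, 0, 0]},
    {"claw": -0.1, "slide": [30, -23, -10], "delta_rot": [0, 0, 0]},
    {"claw": -0.1, "slide": [57, -44, -10], "delta_rot": [0, 0, 0]},
    {"claw": -0.1, "slide": [85, -66, -10], "delta_rot": [0, 0, 0]},
    {"claw": -0.1, "slide": [113, -88, -10], "delta_rot": [0, 0, 0]},
  ],
)

```text
time: 19.7
position: [0.559, 0.1931, 0.156]
tool_rot: [-2.237, -2.203, 0.004]
ft_force: [0.4, 1.1, -1.7]
grip_width: 0.548
grip_force: 20.0
```

Request:
send_rows(
  motion=[
    {"claw": -0.1, "slide": [28, -22, 0], "delta_rot": [0, 0, 0]},
    {"claw": -0.1, "slide": [56, -44, 0], "delta_rot": [0, 0, 0]},
    {"claw": -0.1, "slide": [84, -65, 0], "delta_rot": [0, 0, 0]},
    {"claw": -0.1, "slide": [110, -86, 0], "delta_rot": [0, 0, 0]},
    {"claw": -0.1, "slide": [130, -101, 0], "delta_rot": [0, 0, 0]},
  ],
)

```text
time: 20.2
position: [0.4589, 0.3255, 0.1561]
tool_rot: [-2.234, -2.206, 0.004]
ft_force: [-0.1, 0.6, -1.7]
grip_width: 0.545
grip_force: 20.0
```

Request:
send_rows(
  motion=[
    {"claw": -0.1, "slide": [10, -8, 0], "delta_rot": [0, 0, 0]},
    {"claw": -0.1, "slide": [12, -9, 0], "delta_rot": [0, 0, 0]},
    {"claw": -0.1, "slide": [12, -9, 0], "delta_rot": [0, 0, 0]},
    {"claw": -0.1, "slide": [12, -9, 0], "delta_rot": [0, 0, 0]},
    {"claw": -0.1, "slide": [12, -9, 0], "delta_rot": [0, 0, 0]},
  ],
)

```text
time: 20.7
position: [0.455, 0.3337, 0.1576]
tool_rot: [2.242, 2.2, -0.0]
ft_force: [1.3, 1.0, -1.3]
grip_width: 0.544
grip_force: 20.0
```

Run:
```python
from h import *
plan(.4538,.335,.086,-.015)
t=ctrl.get_image('top')
plan(.4538,.335,.086,-.015)
```

```text
t 20.7 tcp [0.455  0.3337 0.1576] head -0.019 w 47.3 gf 20.0 F [ 1.3  1.  -1.3]
  slide [ 1.3 -1.2 68.6] rot [ 0.     0.001 -0.004]
t 20.8 tcp [0.4548 0.334  0.1577] head -0.018 w 46.8 gf 20.0 F [ 0.5  0.3 -1. ]
  slide [ 1.  -1.1 68.7] rot [ 0.     0.    -0.003]
```

Request:
send_rows(
  motion=[
    {"claw": -0.1, "slide": [1, -1, 15], "delta_rot": [0, 0, 0]},
    {"claw": -0.1, "slide": [1, -1, 35], "delta_rot": [0, 0, 0]},
    {"claw": -0.1, "slide": [1, -1, 50], "delta_rot": [0, 0, 0]},
    {"claw": -0.1, "slide": [1, -1, 58], "delta_rot": [0, 0, 0]},
    {"claw": -0.1, "slide": [1, -1, 60], "delta_rot": [0, 0, 0]},
  ],
)

```text
time: 21.25
position: [0.4522, 0.3355, 0.0961]
tool_rot: [2.239, 2.203, -0.004]
ft_force: [0.0, -0.2, -0.6]
grip_width: 0.543
grip_force: 20.0
```

Request:
send_rows(
  motion=[
    {"claw": -0.1, "slide": [0, 0, 2], "delta_rot": [0, 0, 0]},
    {"claw": -0.1, "slide": [0, 0, 4], "delta_rot": [0, 0, 0]},
    {"claw": -0.1, "slide": [0, 0, 6], "delta_rot": [0, 0, 0]},
    {"claw": -0.1, "slide": [0, 0, 8], "delta_rot": [0, 0, 0]},
    {"claw": -0.1, "slide": [0, 0, 8], "delta_rot": [0, 0, 0]},
  ],
)

```text
time: 21.75
position: [0.4528, 0.3363, 0.0896]
tool_rot: [-2.239, -2.204, -0.0]
ft_force: [0.4, 0.2, -1.7]
grip_width: 0.546
grip_force: 20.0
```

Run:
```python
from h import *
plan(.4538,.335,.086,-.015)
```

```text
t 21.8 tcp [0.4528 0.3363 0.0896] head -0.016 w 47.5 gf 20.0 F [ 0.4  0.2 -1.7]
  slide [-1.2  1.   0.6] rot [ 0.    -0.    -0.001]
```

Request:
send_rows(
  motion=[
    {"claw": -0.1, "slide": [-1, 1, 1], "delta_rot": [0, 0, 0]},
    {"claw": -0.1, "slide": [-1, 1, 1], "delta_rot": [0, 0, 0]},
    {"claw": 0.15, "slide": [-1, 1, 1], "delta_rot": [0, 0, 0]},
    {"claw": 0.25, "slide": [-1, 1, 1], "delta_rot": [0, 0, 0]},
    {"claw": 0.4, "slide": [-1, 1, 1], "delta_rot": [0, 0, 0]},
  ],
)

```text
time: 22.25
position: [0.454, 0.3354, 0.0889]
tool_rot: [2.239, 2.204, 0.001]
ft_force: [-0.1, 0.1, -0.3]
grip_width: 0.645
grip_force: 0.0
```

Request:
send_rows(
  motion=[
    {"claw": 0.6, "slide": [0, 0, 0], "delta_rot": [0, 0, 0]},
    {"claw": 0.6, "slide": [0, 0, -15], "delta_rot": [0, 0, 0]},
    {"claw": 0.6, "slide": [0, 0, -50], "delta_rot": [0, 0, 0]},
    {"claw": 0.6, "slide": [0, 0, -90], "delta_rot": [0, 0, 0]},
    {"claw": 0.6, "slide": [0, 0, -115], "delta_rot": [0, 0, 0]},
  ],
)

```text
time: 22.75
position: [0.455, 0.3358, 0.208]
tool_rot: [2.239, 2.203, 0.007]
ft_force: [0.1, 0.3, 0.5]
grip_width: 0.8
grip_force: 0.0
```

Request:
send_rows(
  motion=[
    {"claw": 0.6, "slide": [-18, 8, -5], "delta_rot": [0, 0, 0]},
    {"claw": 0.6, "slide": [-55, 24, -5], "delta_rot": [0, 0, 0]},
    {"claw": 0.6, "slide": [-95, 42, -5], "delta_rot": [0, 0, 0]},
    {"claw": 0.6, "slide": [-135, 60, -5], "delta_rot": [0, 0, 0]},
    {"claw": 0.6, "slide": [-175, 77, -5], "delta_rot": [0, 0, 0]},
  ],
)

```text
time: 23.25
position: [0.5289, 0.1575, 0.2102]
tool_rot: [2.239, 2.204, 0.003]
ft_force: [1.3, 0.6, 0.2]
grip_width: 0.8
grip_force: 0.0
```

Request:
send_rows(
  motion=[
    {"claw": 0.6, "slide": [-40, 17, 0], "delta_rot": [0, 0, 0]},
    {"claw": 0.6, "slide": [-80, 35, 0], "delta_rot": [0, 0, 0]},
    {"claw": 0.6, "slide": [-120, 52, 0], "delta_rot": [0, 0, 0]},
    {"claw": 0.6, "slide": [-155, 68, 0], "delta_rot": [0, 0, 0]},
    {"claw": 0.6, "slide": [-185, 81, 0], "delta_rot": [0, 0, 0]},
  ],
)

```text
time: 23.75
position: [0.6069, -0.0298, 0.2102]
tool_rot: [2.24, 2.201, 0.002]
ft_force: [-0.5, 0.5, 0.1]
grip_width: 0.802
grip_force: 0.0
```

Request:
send_rows(
  motion=[
    {"claw": 0.6, "slide": [-20, 9, 0], "delta_rot": [0, 0, 0.07]},
    {"claw": 0.6, "slide": [-37, 16, 0], "delta_rot": [0, 0, 0.137]},
    {"claw": 0.6, "slide": [-37, 16, 0], "delta_rot": [0, 0, 0.137]},
    {"claw": 0.6, "slide": [-37, 16, 0], "delta_rot": [0, 0, 0.137]},
    {"claw": 0.6, "slide": [-37, 16, 0], "delta_rot": [0, 0, 0.137]},
  ],
)

```text
time: 24.25
position: [0.6214, -0.0621, 0.2086]
tool_rot: [-2.381, -2.048, -0.001]
ft_force: [0.0, -0.5, -0.0]
grip_width: 0.801
grip_force: 0.0
```

Run:
```python
from h import *
plan(.621,-.0642,.044,-.152)
t=ctrl.get_image('top');s=ctrl.get_image('side')
plan(.621,-.0642,.044,-.152)
cv2.imwrite('pics/c3.png',np.hstack([cv2.resize(t['color'][200:280,170:250],(400,400)),cv2.resize(s['color'][70:170,170:270],(400,400))]))
```

```text
t 24.2 tcp [ 0.6214 -0.0621  0.2086] head -0.15 w 69.7 gf 0.0 F [ 0.  -0.5 -0. ]
  slide [ -2.3   0.  161.5] rot [-0.001 -0.001  0.002]
t 24.4 tcp [ 0.6214 -0.0625  0.2086] head -0.15 w 69.6 gf 0.0 F [ 0.8  0.1 -0. ]
  slide [-1.900e+00 -1.000e-01  1.616e+02] rot [-0.    -0.001  0.002]
```

View pics/c3.png

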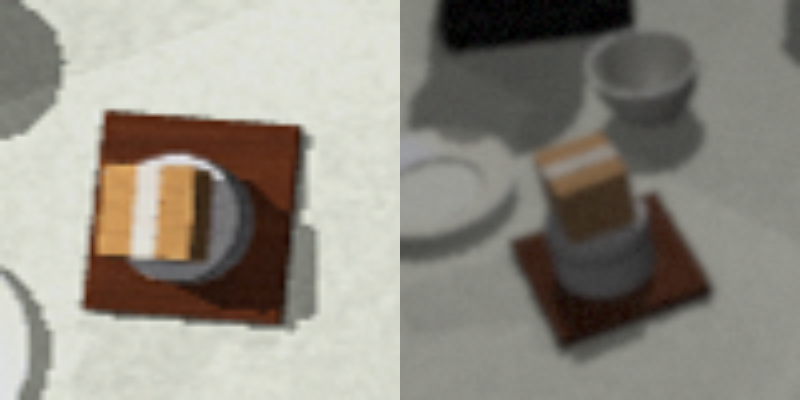

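The carton sits squarely on the tin, but looks perhaps 3–4 mm toward +y (crop (146,212) vs tin). I'll measure it exactly.

Run:
```python
from h import *
t=ctrl.get_image('top');G=t['color'].astype(int)
for r in(236,241,246): print(r,G[r,184:224,1].tolist())
for c in(194,199,204): print(c,G[226:262,c,1].tolist())
for z,w in((.054,(.4535,.3353)),(.098,(.4535,.3353)),(.012,(.4535,.3353)),(.098,(.4535,.3353-.024)),(.098,(.4535,.3353+.024)),(.098,(.4535+.024,.3353)),(.098,(.4535-.024,.3353))):
    p=np.linalg.inv(t['pose'])@np.array([*w,z,1]);print(z,w,p[0]/p[2]*t['fx']+t['cx'],p[1]/p[2]*t['fy']+t['cy'])
```

```text
236 [224, 219, 223, 230, 208, 119, 113, 159, 150, 148, 144, 146, 156, 197, 218, 216, 219, 204, 166, 149, 149, 147, 141, 148, 112, 41, 42, 38, 70, 106, 120, 89, 48, 48, 34, 23, 32, 45, 44, 46]
241 [225, 221, 223, 227, 173, 55, 123, 151, 149, 146, 146, 146, 180, 213, 219, 217, 221, 191, 141, 145, 143, 148, 146, 156, 116, 33, 43, 41, 83, 107, 106, 117, 122, 95, 53, 60, 46, 28, 24, 25]
246 [225, 225, 227, 191, 83, 92, 143, 148, 148, 147, 144, 143, 189, 224, 221, 222, 217, 175, 143, 144, 147, 145, 144, 131, 76, 40, 37, 57, 95, 107, 104, 117, 98, 67, 57, 63, 49, 25, 27, 26]
194 [49, 46, 42, 42, 41, 37, 58, 171, 161, 150, 144, 147, 156, 158, 151, 146, 149, 154, 155, 150, 144, 151, 150, 153, 150, 44, 35, 45, 46, 49, 40, 41, 44, 39, 45, 38]
199 [49, 40, 43, 43, 40, 70, 185, 220, 216, 217, 216, 214, 218, 217, 221, 217, 222, 218, 217, 217, 222, 223, 222, 226, 223, 183, 92, 107, 117, 81, 41, 43, 39, 41, 43, 35]
204 [51, 49, 41, 38, 80, 227, 211, 151, 149, 150, 149, 143, 141, 148, 143, 143, 145, 145, 146, 143, 147, 147, 145, 145, 152, 162, 76, 103, 108, 103, 43, 40, 43, 40, 39, 44]
0.054 (0.4535, 0.3353) 204.31017694037916 242.6239260725545
0.098 (0.4535, 0.3353) 200.13719858860657 241.68802878719822
0.012 (0.4535, 0.3353) 208.04876809380625 243.4624009019442
0.098 (0.4535, 0.31129999999999997) 209.41818507223786 241.79320193203077
0.098 (0.4535, 0.3593) 190.8587021659431 241.58288386000646
0.098 (0.47750000000000004, 0.3353) 200.56869398104044 232.39739509777084
0.098 (0.4295, 0.3353) 199.70347176072409 251.0267080634815
```

Carton is 2.8 mm off in +y and exact in x, which is acceptable and stable. Now the pot.

Request:
send_rows(
  motion=[
    {"claw": 0.6, "slide": [-1, 0, 20], "delta_rot": [0, 0, 0]},
    {"claw": 0.6, "slide": [-2, 0, 50], "delta_rot": [0, 0, 0]},
    {"claw": 0.6, "slide": [-2, 0, 75], "delta_rot": [0, 0, 0]},
    {"claw": 0.6, "slide": [-2, 0, 90], "delta_rot": [0, 0, 0]},
    {"claw": 0.6, "slide": [-2, 0, 90], "delta_rot": [0, 0, 0]},
  ],
)

```text
time: 24.9
position: [0.6196, -0.0655, 0.1165]
tool_rot: [-2.382, -2.044, 0.005]
ft_force: [-0.2, -0.2, -0.6]
grip_width: 0.8
grip_force: 0.0
```

Request:
send_rows(
  motion=[
    {"claw": 0.6, "slide": [0, 0, 15], "delta_rot": [0, 0, 0]},
    {"claw": 0.6, "slide": [0, 0, 35], "delta_rot": [0, 0, 0]},
    {"claw": 0.6, "slide": [0, 0, 55], "delta_rot": [0, 0, 0]},
    {"claw": 0.6, "slide": [0, 0, 67], "delta_rot": [0, 0, 0]},
    {"claw": 0.6, "slide": [0, 0, 71], "delta_rot": [0, 0, 0]},
  ],
)

```text
time: 25.4
position: [0.6208, -0.0663, 0.0467]
tool_rot: [-2.384, -2.045, 0.001]
ft_force: [1.0, -0.2, -0.9]
grip_width: 0.8
grip_force: 0.0
```

Request:
send_rows(
  motion=[
    {"claw": 0.6, "slide": [0, 0, 0], "delta_rot": [0, 0, 0]},
    {"claw": 0.3, "slide": [0, 0, 0], "delta_rot": [0, 0, 0]},
    {"claw": 0.15, "slide": [0, 0, 0], "delta_rot": [0, 0, 0]},
    {"claw": 0.08, "slide": [0, 0, 0], "delta_rot": [0, 0, 0]},
    {"claw": 0.03, "slide": [0, 0, 0], "delta_rot": [0, 0, 0]},
  ],
  grip_force=18,
)

```text
time: 25.9
position: [0.6215, -0.0664, 0.0482]
tool_rot: [2.384, 2.045, 0.001]
ft_force: [0.0, 0.0, 0.1]
grip_width: 0.554
grip_force: 0.0
```

Request:
send_rows(
  motion=[
    {"claw": -0.05, "slide": [0, 0, 0], "delta_rot": [0, 0, 0]},
    {"claw": -0.2, "slide": [0, 0, 0], "delta_rot": [0, 0, 0]},
    {"claw": -0.3, "slide": [0, 0, 0], "delta_rot": [0, 0, 0]},
    {"claw": -0.3, "slide": [0, 0, 0], "delta_rot": [0, 0, 0]},
  ],
)

```text
time: 26.3
position: [0.6215, -0.0664, 0.0478]
tool_rot: [2.384, 2.045, 0.001]
ft_force: [0.3, -0.2, 1.0]
grip_width: 0.477
grip_force: 18.0
```

Run:
```python
from h import *
plan(.4537,.3365,.20,-.152)
t=ctrl.get_image('side')
plan(.4537,.3365,.20,-.152)
```

```text
t 26.3 tcp [ 0.6215 -0.0664  0.0478] head -0.153 w 41.5 gf 18.0 F [ 0.3 -0.2  1. ]
  slide [ 372.7 -227.1 -155.2] rot [ 0.001 -0.    -0.001]
t 26.4 tcp [ 0.6215 -0.0665  0.0479] head -0.153 w 41.0 gf 18.0 F [ 1.3 -0.2  0.3]
  slide [ 372.7 -227.1 -155.2] rot [ 0.001 -0.    -0.001]
```

Request:
send_rows(
  motion=[
    {"claw": -0.3, "slide": [0, 0, -8], "delta_rot": [0, 0, 0]},
    {"claw": -0.3, "slide": [0, 0, -30], "delta_rot": [0, 0, 0]},
    {"claw": -0.3, "slide": [0, 0, -65], "delta_rot": [0, 0, 0]},
    {"claw": -0.3, "slide": [0, 0, -100], "delta_rot": [0, 0, 0]},
    {"claw": -0.3, "slide": [0, 0, -130], "delta_rot": [0, 0, 0]},
  ],
)

```text
time: 26.85
position: [0.621, -0.0667, 0.1797]
tool_rot: [2.385, 2.045, 0.001]
ft_force: [1.5, 0.5, -2.1]
grip_width: 0.475
grip_force: 18.0
```

Request:
send_rows(
  motion=[
    {"claw": -0.3, "slide": [10, -6, -15], "delta_rot": [0, 0, 0]},
    {"claw": -0.3, "slide": [35, -21, -25], "delta_rot": [0, 0, 0]},
    {"claw": -0.3, "slide": [66, -40, -25], "delta_rot": [0, 0, 0]},
    {"claw": -0.3, "slide": [97, -59, -25], "delta_rot": [0, 0, 0]},
    {"claw": -0.3, "slide": [128, -78, -25], "delta_rot": [0, 0, 0]},
  ],
)

```text
time: 27.35
position: [0.5618, 0.074, 0.2019]
tool_rot: [-2.383, -2.045, 0.002]
ft_force: [1.2, 0.3, -1.0]
grip_width: 0.475
grip_force: 18.0
```

Request:
send_rows(
  motion=[
    {"claw": -0.3, "slide": [31, -19, 0], "delta_rot": [0, 0, 0]},
    {"claw": -0.3, "slide": [62, -38, 0], "delta_rot": [0, 0, 0]},
    {"claw": -0.3, "slide": [93, -57, 0], "delta_rot": [0, 0, 0]},
    {"claw": -0.3, "slide": [124, -76, 0], "delta_rot": [0, 0, 0]},
    {"claw": -0.3, "slide": [155, -95, 0], "delta_rot": [0, 0, 0]},
  ],
)

```text
time: 27.85
position: [0.4912, 0.2413, 0.202]
tool_rot: [-2.383, -2.046, 0.002]
ft_force: [1.5, 0.2, -0.6]
grip_width: 0.471
grip_force: 18.0
```

Request:
send_rows(
  motion=[
    {"claw": -0.3, "slide": [31, -19, 0], "delta_rot": [0, 0, 0]},
    {"claw": -0.3, "slide": [58, -35, 0], "delta_rot": [0, 0, 0]},
    {"claw": -0.3, "slide": [78, -47, 0], "delta_rot": [0, 0, 0]},
    {"claw": -0.3, "slide": [87, -53, 0], "delta_rot": [0, 0, 0]},
    {"claw": -0.3, "slide": [87, -53, 0], "delta_rot": [0, 0, 0]},
  ],
)

```text
time: 28.35
position: [0.4524, 0.3351, 0.2019]
tool_rot: [-2.381, -2.049, 0.002]
ft_force: [-0.6, 0.2, -1.2]
grip_width: 0.474
grip_force: 18.0
```

Request:
send_rows(
  motion=[
    {"claw": -0.3, "slide": [0, 0, 0], "delta_rot": [0, 0, 0]},
    {"claw": -0.3, "slide": [0, 0, 0], "delta_rot": [0, 0, 0]},
    {"claw": -0.3, "slide": [0, 0, 0], "delta_rot": [0, 0, 0]},
  ],
)

```text
time: 28.65
position: [0.455, 0.3322, 0.2028]
tool_rot: [2.387, 2.042, 0.0]
ft_force: [-0.5, 0.3, -1.1]
grip_width: 0.468
grip_force: 18.0
```

Run:
```python
from h import *
plan(.4537,.334,.135,-.152)
s=ctrl.get_image('side')
plan(.4537,.334,.135,-.152)
cv2.imwrite('pics/c4.png',cv2.resize(s['color'][40:170,150:290],(560,520)))
```

```text
t 28.6 tcp [0.455  0.3322 0.2028] head -0.156 w 40.7 gf 18.0 F [-0.5  0.3 -1.1]
  slide [ 1.6 -1.6 64.8] rot [ 0.     0.    -0.004]
t 28.7 tcp [0.4549 0.3325 0.2028] head -0.155 w 41.0 gf 18.0 F [-0.2  0.1 -0.8]
  slide [ 1.3 -1.4 64.8] rot [ 0.    -0.    -0.003]
```

View pics/c4.png

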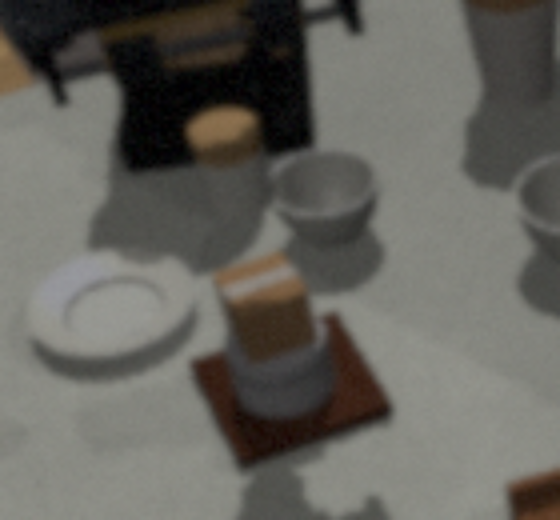

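Pot held upright above the pile (lid at crop (223,120)); the pile is intact. Next I'll lower onto the carton.

Request:
send_rows(
  motion=[
    {"claw": -0.3, "slide": [1, -1, 12], "delta_rot": [0, 0, 0]},
    {"claw": -0.3, "slide": [1, -1, 30], "delta_rot": [0, 0, 0]},
    {"claw": -0.3, "slide": [1, -1, 45], "delta_rot": [0, 0, 0]},
    {"claw": -0.3, "slide": [1, -1, 53], "delta_rot": [0, 0, 0]},
    {"claw": -0.3, "slide": [1, -1, 57], "delta_rot": [0, 0, 0]},
  ],
)

```text
time: 29.2
position: [0.4529, 0.3343, 0.1443]
tool_rot: [2.385, 2.045, -0.003]
ft_force: [-0.9, 0.2, -1.8]
grip_width: 0.473
grip_force: 18.0
```

Request:
send_rows(
  motion=[
    {"claw": -0.3, "slide": [0, 0, 2], "delta_rot": [0, 0, 0]},
    {"claw": -0.3, "slide": [0, 0, 4], "delta_rot": [0, 0, 0]},
    {"claw": -0.3, "slide": [0, 0, 6], "delta_rot": [0, 0, 0]},
    {"claw": -0.3, "slide": [0, 0, 7], "delta_rot": [0, 0, 0]},
    {"claw": -0.3, "slide": [0, 0, 7], "delta_rot": [0, 0, 0]},
  ],
)

```text
time: 29.7
position: [0.4534, 0.3349, 0.1388]
tool_rot: [-2.385, -2.045, -0.0]
ft_force: [-0.2, 0.1, -1.5]
grip_width: 0.47
grip_force: 18.0
```

Run:
```python
from h import *
plan(.4537,.334,.135,-.152)
```

```text
t 29.7 tcp [0.4534 0.3349 0.1388] head -0.153 w 40.9 gf 18.0 F [-0.2  0.1 -1.5]
  slide [-0.8  0.4  0.8] rot [ 0.    -0.    -0.001]
```

Request:
send_rows(
  motion=[
    {"claw": -0.3, "slide": [-0.5, 0, 1], "delta_rot": [0, 0, 0]},
    {"claw": -0.3, "slide": [-0.5, 0, 1], "delta_rot": [0, 0, 0]},
    {"claw": 0, "slide": [-0.5, 0, 1], "delta_rot": [0, 0, 0]},
    {"claw": 0.1, "slide": [-0.5, 0, 1], "delta_rot": [0, 0, 0]},
    {"claw": 0.25, "slide": [-0.5, 0, 1], "delta_rot": [0, 0, 0]},
  ],
)

```text
time: 30.2
position: [0.4534, 0.3344, 0.1379]
tool_rot: [-2.385, -2.045, -0.001]
ft_force: [0.3, 0.9, 0.1]
grip_width: 0.572
grip_force: 0.0
```

Request:
send_rows(
  motion=[
    {"claw": 0.5, "slide": [0, 0, 0], "delta_rot": [0, 0, 0]},
    {"claw": 0.6, "slide": [0, 0, -15], "delta_rot": [0, 0, 0]},
    {"claw": 0.6, "slide": [0, 0, -45], "delta_rot": [0, 0, 0]},
    {"claw": 0.6, "slide": [0, 0, -80], "delta_rot": [0, 0, 0]},
    {"claw": 0.6, "slide": [0, 0, -100], "delta_rot": [0, 0, 0]},
  ],
)

```text
time: 30.7
position: [0.4544, 0.3349, 0.2419]
tool_rot: [-2.385, -2.045, -0.007]
ft_force: [0.1, -0.0, -0.0]
grip_width: 0.799
grip_force: 0.0
```

Request:
send_rows(
  motion=[
    {"claw": 0.8, "slide": [-15, 12, 0], "delta_rot": [0, 0, 0]},
    {"claw": 0.8, "slide": [-45, 35, 0], "delta_rot": [0, 0, 0]},
    {"claw": 0.8, "slide": [-80, 62, 0], "delta_rot": [0, 0, 0]},
    {"claw": 0.8, "slide": [-115, 89, 0], "delta_rot": [0, 0, 0]},
    {"claw": 0.8, "slide": [-150, 115, 0], "delta_rot": [0, 0, 0]},
  ],
)

```text
time: 31.2
position: [0.5451, 0.1671, 0.2392]
tool_rot: [2.384, 2.045, 0.003]
ft_force: [-0.3, 0.3, 0.0]
grip_width: 0.898
grip_force: 0.0
```

Request:
send_rows(
  motion=[
    {"claw": 0.8, "slide": [-35, 27, 0], "delta_rot": [0, 0, 0]},
    {"claw": 0.8, "slide": [-70, 54, 0], "delta_rot": [0, 0, 0]},
    {"claw": 0.8, "slide": [-105, 81, 10], "delta_rot": [0, 0, 0]},
    {"claw": 0.8, "slide": [-130, 100, 25], "delta_rot": [0, 0, 0]},
    {"claw": 0.8, "slide": [-145, 112, 40], "delta_rot": [0, 0, 0]},
  ],
)

```text
time: 31.7
position: [0.634, 0.0043, 0.1989]
tool_rot: [2.387, 2.039, 0.001]
ft_force: [-0.1, 0.4, -0.7]
grip_width: 0.901
grip_force: 0.0
```

Request:
send_rows(
  motion=[
    {"claw": 0.8, "slide": [0, 0, 30], "delta_rot": [0, 0, 0]},
    {"claw": 0.8, "slide": [0, 0, 45], "delta_rot": [0, 0, 0]},
    {"claw": 0.8, "slide": [0, 0, 50], "delta_rot": [0, 0, 0]},
    {"claw": 0.8, "slide": [0, 0, 50], "delta_rot": [0, 0, 0]},
    {"claw": 0.8, "slide": [0, 0, 50], "delta_rot": [0, 0, 0]},
  ],
)

```text
time: 32.2
position: [0.6334, 0.009, 0.1491]
tool_rot: [2.383, 2.046, 0.003]
ft_force: [0.6, -0.6, 0.0]
grip_width: 0.899
grip_force: 0.0
```

Run:
```python
from h import *
plan(.633,.0085,.050,-.152)
t=ctrl.get_image('top')
s=ctrl.get_image('side')
plan(.633,.0085,.050,-.152)
cv2.imwrite('pics/c5.png',np.hstack([cv2.resize(t['color'][200:280,170:250],(400,400)),cv2.resize(s['color'][70:170,170:270],(400,400))]))
tg=t['color'][:,:,1];hs=cv2.cvtColor(t['color'],cv2.COLOR_BGR2HSV)
G=t['color'].astype(int); print([G[r,188:208].tolist() for r in(237,)])
m=comp((tg>150)&(hs[:,:,1]<150),(195,240));e=cv2.fitEllipse(contour(m));print(e,ray(t,e[0],.150)[0])
```

```text
t 32.2 tcp [0.6334 0.009  0.1491] head -0.152 w 78.2 gf 0.0 F [ 0.6 -0.6  0. ]
  slide [-0.6 -0.5 96.1] rot [ 0.002 -0.001  0.   ]
t 32.3 tcp [0.6335 0.0087 0.1492] head -0.152 w 78.4 gf 0.0 F [ 0.4 -0.2 -0.1]
  slide [-0.3 -0.7 96.2] rot [ 0.002 -0.001 -0.   ]
[[[121, 197, 223], [118, 198, 220], [121, 198, 223], [117, 196, 222], [116, 190, 222], [112, 184, 221], [112, 185, 222], [116, 191, 223], [117, 190, 225], [113, 185, 223], [110, 182, 223], [114, 186, 228], [89, 150, 196], [62, 94, 118], [69, 78, 82], [68, 71, 68], [62, 69, 74], [69, 110, 148], [87, 146, 197], [83, 142, 194]]]
((153.6592559814453, 253.89952087402344), (262.71795654296875, 344.7165832519531), 178.71766662597656) [0.41930145 0.43559706 0.15      ]
```

View pics/c5.png

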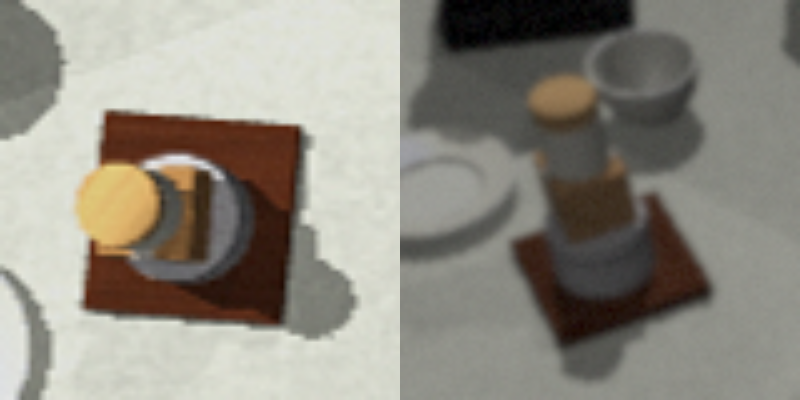

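The pile stands well, but the pot is about 5 mm off in +y (lid centre at px (193.2,240.8) vs ~195.3 expected); it was held off-centre in the pads. There's plenty of time, so I'll go back and nudge it while centring the grip.

Request:
send_rows(
  motion=[
    {"claw": 0.6, "slide": [0, 0, -20], "delta_rot": [0, 0, 0]},
    {"claw": 0.6, "slide": [0, 0, -60], "delta_rot": [0, 0, 0]},
    {"claw": 0.6, "slide": [15, -11, -90], "delta_rot": [0, 0, 0]},
    {"claw": 0.6, "slide": [40, -30, -95], "delta_rot": [0, 0, 0]},
    {"claw": 0.6, "slide": [75, -57, -95], "delta_rot": [0, 0, 0]},
  ],
)

```text
time: 32.8
position: [0.5894, 0.0893, 0.2458]
tool_rot: [2.387, 2.037, 0.007]
ft_force: [-0.6, 0.5, -0.3]
grip_width: 0.802
grip_force: 0.0
```

Request:
send_rows(
  motion=[
    {"claw": 0.6, "slide": [35, -27, 0], "delta_rot": [0, 0, 0]},
    {"claw": 0.6, "slide": [70, -54, 0], "delta_rot": [0, 0, 0]},
    {"claw": 0.6, "slide": [105, -80, 0], "delta_rot": [0, 0, 0]},
    {"claw": 0.6, "slide": [140, -106, 0], "delta_rot": [0, 0, 0]},
    {"claw": 0.6, "slide": [170, -129, 0], "delta_rot": [0, 0, 0]},
  ],
)

```text
time: 33.3
position: [0.485, 0.2812, 0.244]
tool_rot: [-2.382, -2.047, -0.004]
ft_force: [0.3, 0.0, -0.5]
grip_width: 0.797
grip_force: 0.0
```

Request:
send_rows(
  motion=[
    {"claw": 0.6, "slide": [25, -19, 0], "delta_rot": [0, 0, 0]},
    {"claw": 0.6, "slide": [45, -34, 0], "delta_rot": [0, 0, 0]},
    {"claw": 0.6, "slide": [56, -42, 0], "delta_rot": [0, 0, 0]},
    {"claw": 0.6, "slide": [56, -42, 0], "delta_rot": [0, 0, 0]},
    {"claw": 0.6, "slide": [56, -42, 0], "delta_rot": [0, 0, 0]},
  ],
)

```text
time: 33.8
position: [0.4542, 0.3391, 0.2431]
tool_rot: [2.385, 2.043, 0.001]
ft_force: [1.0, -1.4, -0.6]
grip_width: 0.8
grip_force: 0.0
```

Request:
send_rows(
  motion=[
    {"claw": 0.6, "slide": [0, 0, 0], "delta_rot": [0, 0, 0]},
    {"claw": 0.6, "slide": [0, 0, 0], "delta_rot": [0, 0, 0]},
    {"claw": 0.6, "slide": [0, 0, 0], "delta_rot": [0, 0, 0]},
  ],
)

```text
time: 34.1
position: [0.4539, 0.3394, 0.2428]
tool_rot: [2.387, 2.043, 0.0]
ft_force: [0.5, 0.3, 0.0]
grip_width: 0.801
grip_force: 0.0
```

Run:
```python
from h import *
plan(.4537,.3404,.135,-.152)
```

```text
t 34.1 tcp [0.4539 0.3394 0.2428] head -0.155 w 69.7 gf 0.0 F [0.5 0.3 0. ]
  slide [  0.9  -0.4 104.8] rot [ 0.    -0.    -0.003]
```

Request:
send_rows(
  motion=[
    {"claw": 0.6, "slide": [1, 0, 20], "delta_rot": [0, 0, 0]},
    {"claw": 0.6, "slide": [1, 0, 45], "delta_rot": [0, 0, 0]},
    {"claw": 0.6, "slide": [1, 0, 70], "delta_rot": [0, 0, 0]},
    {"claw": 0.6, "slide": [1, 0, 92], "delta_rot": [0, 0, 0]},
    {"claw": 0.6, "slide": [1, 0, 104], "delta_rot": [0, 0, 0]},
  ],
)

```text
time: 34.6
position: [0.4527, 0.3403, 0.1367]
tool_rot: [2.385, 2.044, -0.004]
ft_force: [-0.3, 0.5, 0.3]
grip_width: 0.8
grip_force: 0.0
```

Request:
send_rows(
  motion=[
    {"claw": 0.6, "slide": [0, 0, 0], "delta_rot": [0, 0, 0]},
    {"claw": 0.6, "slide": [0, 0, 0], "delta_rot": [0, 0, 0]},
    {"claw": 0.3, "slide": [0, 0, 0], "delta_rot": [0, 0, 0]},
    {"claw": 0.15, "slide": [0, 0, 0], "delta_rot": [0, 0, 0]},
    {"claw": 0.06, "slide": [0, 0, 0], "delta_rot": [0, 0, 0]},
  ],
)

```text
time: 35.1
position: [0.4538, 0.3418, 0.1396]
tool_rot: [-2.384, -2.045, -0.002]
ft_force: [-0.3, -0.2, -0.6]
grip_width: 0.61
grip_force: 0.0
```

Request:
send_rows(
  motion=[
    {"claw": -0.02, "slide": [0, 0, 0], "delta_rot": [0, 0, 0]},
    {"claw": -0.1, "slide": [0, 0, 0], "delta_rot": [0, 0, 0]},
    {"claw": -0.3, "slide": [0, 0, 0], "delta_rot": [0, 0, 0]},
    {"claw": -0.3, "slide": [0, 0, 0], "delta_rot": [0, 0, 0]},
  ],
)

```text
time: 35.5
position: [0.4539, 0.3414, 0.139]
tool_rot: [2.385, 2.045, 0.002]
ft_force: [0.9, 0.1, 1.5]
grip_width: 0.47
grip_force: 18.0
```

Request:
send_rows(
  motion=[
    {"claw": -0.3, "slide": [0, 0, -3], "delta_rot": [0, 0, 0]},
    {"claw": -0.3, "slide": [0, 0, -5], "delta_rot": [0, 0, 0]},
    {"claw": -0.3, "slide": [-2, 0, -5], "delta_rot": [0, 0, 0]},
    {"claw": -0.3, "slide": [-4, 0, -5], "delta_rot": [0, 0, 0]},
    {"claw": -0.3, "slide": [-4, 0, -5], "delta_rot": [0, 0, 0]},
  ],
)

```text
time: 36.0
position: [0.4527, 0.3369, 0.1435]
tool_rot: [2.385, 2.045, -0.001]
ft_force: [0.0, -0.7, -0.5]
grip_width: 0.468
grip_force: 18.0
```

Request:
send_rows(
  motion=[
    {"claw": -0.3, "slide": [0, 0, 0], "delta_rot": [0, 0, 0]},
    {"claw": -0.3, "slide": [0, 0, 0], "delta_rot": [0, 0, 0]},
    {"claw": -0.3, "slide": [0, 0, 2], "delta_rot": [0, 0, 0]},
    {"claw": -0.3, "slide": [0, 0, 4], "delta_rot": [0, 0, 0]},
    {"claw": -0.3, "slide": [0, 0, 4], "delta_rot": [0, 0, 0]},
  ],
)

```text
time: 36.5
position: [0.4525, 0.3373, 0.1392]
tool_rot: [2.385, 2.045, -0.001]
ft_force: [0.4, -0.3, -1.1]
grip_width: 0.469
grip_force: 18.0
```

Run:
```python
from h import *
plan(.4535,.3365,.135,-.152)
```

```text
t 36.5 tcp [0.4525 0.3373 0.1392] head -0.153 w 40.8 gf 18.0 F [ 0.4 -0.3 -1.1]
  slide [-0.6  1.1  1.2] rot [-0.     0.001 -0.001]
```

Request:
send_rows(
  motion=[
    {"claw": -0.3, "slide": [-0.5, 0.5, 0.8], "delta_rot": [0, 0, 0]},
    {"claw": -0.3, "slide": [-0.5, 0.5, 0.8], "delta_rot": [0, 0, 0]},
    {"claw": 0, "slide": [-0.5, 0.5, 0.8], "delta_rot": [0, 0, 0]},
    {"claw": 0.1, "slide": [-0.5, 0.5, 0.8], "delta_rot": [0, 0, 0]},
    {"claw": 0.25, "slide": [-0.5, 0.5, 0.8], "delta_rot": [0, 0, 0]},
  ],
)

```text
time: 37.0
position: [0.4534, 0.3369, 0.1391]
tool_rot: [2.385, 2.045, 0.001]
ft_force: [-0.9, -0.0, 0.6]
grip_width: 0.578
grip_force: 0.0
```

Request:
send_rows(
  motion=[
    {"claw": 0.5, "slide": [0, 0, 0], "delta_rot": [0, 0, 0]},
    {"claw": 0.6, "slide": [0, 0, -15], "delta_rot": [0, 0, 0]},
    {"claw": 0.6, "slide": [0, 0, -45], "delta_rot": [0, 0, 0]},
    {"claw": 0.6, "slide": [0, 0, -80], "delta_rot": [0, 0, 0]},
    {"claw": 0.6, "slide": [0, 0, -100], "delta_rot": [0, 0, 0]},
  ],
)

```text
time: 37.5
position: [0.4544, 0.3374, 0.2431]
tool_rot: [-2.385, -2.045, -0.007]
ft_force: [0.0, -0.3, 0.2]
grip_width: 0.798
grip_force: 0.0
```

Request:
send_rows(
  motion=[
    {"claw": 0.8, "slide": [-15, 12, 0], "delta_rot": [0, 0, 0]},
    {"claw": 0.8, "slide": [-45, 35, 0], "delta_rot": [0, 0, 0]},
    {"claw": 0.8, "slide": [-80, 62, 0], "delta_rot": [0, 0, 0]},
    {"claw": 0.8, "slide": [-115, 89, 0], "delta_rot": [0, 0, 0]},
    {"claw": 0.8, "slide": [-150, 115, 0], "delta_rot": [0, 0, 0]},
  ],
)

```text
time: 38.0
position: [0.545, 0.1696, 0.2404]
tool_rot: [2.384, 2.045, 0.003]
ft_force: [1.2, 0.2, -0.4]
grip_width: 0.9
grip_force: 0.0
```

Request:
send_rows(
  motion=[
    {"claw": 0.8, "slide": [-35, 27, 0], "delta_rot": [0, 0, 0]},
    {"claw": 0.8, "slide": [-70, 54, 0], "delta_rot": [0, 0, 0]},
    {"claw": 0.8, "slide": [-105, 81, 10], "delta_rot": [0, 0, 0]},
    {"claw": 0.8, "slide": [-132, 101, 25], "delta_rot": [0, 0, 0]},
    {"claw": 0.8, "slide": [-146, 112, 40], "delta_rot": [0, 0, 0]},
  ],
)

```text
time: 38.5
position: [0.6338, 0.0053, 0.2001]
tool_rot: [2.387, 2.038, 0.001]
ft_force: [-0.9, -0.2, -0.6]
grip_width: 0.9
grip_force: 0.0
```

Request:
send_rows(
  motion=[
    {"claw": 0.8, "slide": [0, 0, 30], "delta_rot": [0, 0, 0]},
    {"claw": 0.8, "slide": [0, 0, 45], "delta_rot": [0, 0, 0]},
    {"claw": 0.8, "slide": [0, 0, 50], "delta_rot": [0, 0, 0]},
    {"claw": 0.8, "slide": [0, 0, 50], "delta_rot": [0, 0, 0]},
    {"claw": 0.8, "slide": [0, 0, 50], "delta_rot": [0, 0, 0]},
  ],
)

```text
time: 39.0
position: [0.6332, 0.0105, 0.1503]
tool_rot: [2.383, 2.046, 0.003]
ft_force: [-0.2, 0.1, 1.1]
grip_width: 0.903
grip_force: 0.0
```

```bash
cat >> h.py <<'E'
def proj(d,w):
    p=np.linalg.inv(d['pose'])@np.array([*w,1]);return (p[:2]/p[2]*d['fx']+[d['cx'],d['cy']]).round(2)
E
python3 - <<'E'
from h import *
plan(.633,.0095,.050,-.152)
t=ctrl.get_image('top')
s=ctrl.get_image('side')
plan(.633,.0095,.050,-.152)
R_=t['color'].astype(int)
print(R_[240,180:215,2].tolist(),R_[226:256,194,2].tolist())
print(proj(t,(.4535,.3365,.150)),proj(t,(.4535,.3365+.021,.15)),proj(t,(.4535,.3365-.021,.15)),proj(t,(.4535+.021,.3365,.15)),proj(t,(.4535-.021,.3365,.15)))
E
```

```text
t 39.0 tcp [0.6332 0.0105 0.1503] head -0.152 w 78.5 gf 0.0 F [-0.2  0.1  1.1]
  slide [-1.1 -0.2 97.3] rot [ 0.002 -0.001  0.   ]
t 39.1 tcp [0.6333 0.0102 0.1504] head -0.152 w 78.1 gf 0.0 F [-0.5 -0.4 -0.7]
  slide [-0.8 -0.4 97.4] rot [ 0.002 -0.001 -0.   ]
[218, 215, 219, 224, 223, 220, 214, 219, 222, 221, 223, 223, 223, 224, 223, 223, 222, 223, 222, 224, 225, 218, 201, 140, 61, 75, 77, 90, 76, 49, 63, 57, 94, 118, 114] [93, 90, 83, 86, 89, 89, 102, 232, 226, 222, 220, 223, 222, 222, 223, 222, 224, 225, 224, 223, 222, 225, 223, 202, 189, 71, 79, 88, 88, 85]
[194.35 240.49] [185.89 240.4 ] [202.8  240.59] [194.75 232.03] [193.94 249.  ]
```

The pot is now concentric within ~1 mm (right edge 203.0 vs 202.8 expected). Now the honey jar.

Request:
send_rows(
  motion=[
    {"claw": 0.8, "slide": [-0.5, 0, 20], "delta_rot": [0, 0, 0]},
    {"claw": 0.8, "slide": [-0.5, 0, 45], "delta_rot": [0, 0, 0]},
    {"claw": 0.8, "slide": [-0.5, 0, 68], "delta_rot": [0, 0, 0]},
    {"claw": 0.8, "slide": [-0.5, 0, 87], "delta_rot": [0, 0, 0]},
    {"claw": 0.8, "slide": [-0.5, 0, 97], "delta_rot": [0, 0, 0]},
  ],
)

```text
time: 39.6
position: [0.6319, 0.0097, 0.051]
tool_rot: [-2.384, -2.045, 0.001]
ft_force: [-0.4, -0.4, -0.0]
grip_width: 0.903
grip_force: 0.0
```

Request:
send_rows(
  motion=[
    {"claw": 0.8, "slide": [0, 0, 0], "delta_rot": [0, 0, 0]},
    {"claw": 0.8, "slide": [0, 0, 0], "delta_rot": [0, 0, 0]},
    {"claw": 0.6, "slide": [0, 0, 0], "delta_rot": [0, 0, 0]},
    {"claw": 0.5, "slide": [0, 0, 0], "delta_rot": [0, 0, 0]},
    {"claw": 0.44, "slide": [0, 0, 0], "delta_rot": [0, 0, 0]},
  ],
  grip_force=28,
)

```text
time: 40.1
position: [0.6329, 0.0093, 0.0527]
tool_rot: [2.384, 2.045, 0.002]
ft_force: [-1.1, 0.0, -0.5]
grip_width: 0.753
grip_force: 0.0
```

Request:
send_rows(
  motion=[
    {"claw": 0.38, "slide": [0, 0, 0], "delta_rot": [0, 0, 0]},
    {"claw": 0.3, "slide": [0, 0, 0], "delta_rot": [0, 0, 0]},
    {"claw": 0.15, "slide": [0, 0, 0], "delta_rot": [0, 0, 0]},
    {"claw": 0.15, "slide": [0, 0, 0], "delta_rot": [0, 0, 0]},
  ],
)

```text
time: 40.5
position: [0.634, 0.0091, 0.0529]
tool_rot: [2.383, 2.044, 0.004]
ft_force: [3.8, -0.5, 3.2]
grip_width: 0.679
grip_force: 28.0
```

Run:
```python
from h import *
t=ctrl.get_image('top');s=ctrl.get_image('side')
plan(.4305,-.3024,.15,-.152)
# cork edges
for d,p,z in((t,(439,254),.006),(s,(343,333),.006)):
    h=cv2.cvtColor(d['color'],cv2.COLOR_BGR2HSV); m=comp(h[:,:,1]>75 if d is t else h[:,:,1]>60,p); e=cv2.fitEllipse(contour(m)); print(e,ray(d,e[0],z)[0].round(4))
G=t['color'].astype(int);print(G[254,414:464,0].tolist());print(G[230:280,439,0].tolist())
for q in((.43,-.30),(.48,-.30),(.38,-.30),(.43,-.25),(.43,-.35)): print(q,proj(t,(*q,.006)))
```

```text
t 40.6 tcp [0.6339 0.0091 0.0529] head -0.153 w 58.7 gf 28.0 F [ 5.  -0.5  3.8]
  slide [-338.8 -153.2 -100.8] rot [ 0.003 -0.    -0.001]
((439.23931884765625, 255.30874633789062), (34.77973556518555, 35.937965393066406), 143.4851837158203) [ 0.4286 -0.3004  0.006 ]
((343.250244140625, 333.3157958984375), (48.913394927978516, 50.54157257080078), 135.188720703125) [ 0.4327 -0.3041  0.006 ]
[122, 126, 124, 128, 128, 110, 61, 46, 69, 65, 62, 69, 72, 78, 87, 83, 84, 77, 71, 69, 63, 61, 65, 68, 74, 79, 70, 64, 61, 71, 81, 77, 68, 66, 63, 69, 71, 70, 70, 72, 79, 74, 98, 175, 204, 206, 210, 213, 206, 207]
[198, 202, 206, 206, 204, 202, 149, 67, 76, 76, 79, 71, 68, 58, 65, 65, 73, 73, 70, 61, 68, 76, 75, 74, 79, 73, 60, 70, 75, 77, 78, 72, 77, 83, 69, 71, 73, 76, 75, 79, 74, 62, 71, 169, 200, 199, 197, 205, 202, 200]
(0.43, -0.3) [439.09 254.78]
(0.48, -0.3) [438.74 236.56]
(0.38, -0.3) [439.46 273.18]
(0.43, -0.25) [420.86 254.57]
(0.43, -0.35) [457.33 254.99]
```

The jar is gripped (58.7 mm, 28 N). My 2×2 opening shifted the early mask centroids by about 1 px, so I'll redo the start positions from the saved picture using edges. First I'll carry the jar.

Request:
send_rows(
  motion=[
    {"claw": 0.15, "slide": [0, 0, -8], "delta_rot": [0, 0, 0]},
    {"claw": 0.15, "slide": [0, 0, -28], "delta_rot": [0, 0, 0]},
    {"claw": 0.15, "slide": [0, 0, -55], "delta_rot": [0, 0, 0]},
    {"claw": 0.15, "slide": [0, 0, -82], "delta_rot": [0, 0, 0]},
    {"claw": 0.15, "slide": [0, 0, -98], "delta_rot": [0, 0, 0]},
  ],
)

```text
time: 41.1
position: [0.6309, 0.0093, 0.1505]
tool_rot: [-2.383, -2.044, 0.003]
ft_force: [1.7, 0.8, -3.4]
grip_width: 0.678
grip_force: 28.0
```

Request:
send_rows(
  motion=[
    {"claw": 0.15, "slide": [-10, -5, -4], "delta_rot": [0, 0, 0]},
    {"claw": 0.15, "slide": [-33, -15, -4], "delta_rot": [0, 0, 0]},
    {"claw": 0.15, "slide": [-62, -28, -4], "delta_rot": [0, 0, 0]},
    {"claw": 0.15, "slide": [-92, -42, -4], "delta_rot": [0, 0, 0]},
    {"claw": 0.15, "slide": [-122, -56, -4], "delta_rot": [0, 0, 0]},
  ],
)

```text
time: 41.6
position: [0.5552, -0.1041, 0.1518]
tool_rot: [-2.382, -2.043, 0.005]
ft_force: [0.8, -0.5, -3.3]
grip_width: 0.678
grip_force: 28.0
```

Request:
send_rows(
  motion=[
    {"claw": 0.15, "slide": [-30, -14, 0], "delta_rot": [0, 0, 0]},
    {"claw": 0.15, "slide": [-60, -27, 0], "delta_rot": [0, 0, 0]},
    {"claw": 0.15, "slide": [-90, -41, 0], "delta_rot": [0, 0, 0]},
    {"claw": 0.15, "slide": [-120, -55, 0], "delta_rot": [0, 0, 0]},
    {"claw": 0.15, "slide": [-150, -69, 0], "delta_rot": [0, 0, 0]},
  ],
)

```text
time: 42.1
position: [0.464, -0.2412, 0.152]
tool_rot: [-2.382, -2.042, 0.003]
ft_force: [-0.4, 0.0, -4.2]
grip_width: 0.683
grip_force: 28.0
```

Request:
send_rows(
  motion=[
    {"claw": 0.15, "slide": [-27, -12, 0], "delta_rot": [0, 0, 0]},
    {"claw": 0.15, "slide": [-48, -22, 0], "delta_rot": [0, 0, 0]},
    {"claw": 0.15, "slide": [-62, -28, 0], "delta_rot": [0, 0, 0]},
    {"claw": 0.15, "slide": [-65, -29, 0], "delta_rot": [0, 0, 0]},
    {"claw": 0.15, "slide": [-65, -29, 0], "delta_rot": [0, 0, 0]},
  ],
)

```text
time: 42.6
position: [0.4274, -0.3, 0.1527]
tool_rot: [-2.384, -2.042, 0.001]
ft_force: [0.4, 0.1, -2.9]
grip_width: 0.682
grip_force: 28.0
```

Request:
send_rows(
  motion=[
    {"claw": 0.15, "slide": [0, 0, 0], "delta_rot": [0, 0, 0]},
    {"claw": 0.15, "slide": [0, 0, 0], "delta_rot": [0, 0, 0]},
    {"claw": 0.15, "slide": [0, 0, 0], "delta_rot": [0, 0, 0]},
  ],
)

```text
time: 42.9
position: [0.4293, -0.2995, 0.1537]
tool_rot: [-2.383, -2.047, 0.0]
ft_force: [0.4, -0.2, -3.4]
grip_width: 0.68
grip_force: 28.0
```

Run:
```python
from h import *
t=ctrl.get_image('top')
plan(.4306,-.3005,.048,-.152)
# start positions, odd-kernel masks, top0
I=cv2.imread('pics/top0.png');g=I[:,:,1]
def lid(seed,thr,z,r):
    m=cv2.connectedComponents((g>thr).astype(np.uint8),connectivity=4)[1]; m=(m==m[seed[1],seed[0]]).astype(np.uint8)
    m=cv2.morphologyEx(m,cv2.MORPH_OPEN,np.ones((3,3),np.uint8)); M=cv2.moments(m,True)
    c=np.array([M['m10'],M['m01']])/M['m00']; P=ray(t,contour(m)[:,0].astype(float),z)[:,:2]*1e3
    (x,y),rr=cv2.minEnclosingCircle(P.astype(np.float32)); print(seed,c.round(2),ray(t,c,z)[0].round(4),'enc',round(x,1),round(y,1),'r',round(rr,1),'want',r,'area r',round(float(np.sqrt(m.sum()/np.pi)*(1.4-z)/504*1e3),1))
lid((326,176),140,.084,28);lid((322,204),120,.050,34);lid((354,182),120,.060,21);lid((297,174),107,.052,27)
```

```text
t 43.0 tcp [ 0.4292 -0.2997  0.1538] head -0.152 w 59.3 gf 28.0 F [ 0.5  0.1 -3.1]
  slide [ -0.6   1.5 102.8] rot [-0. -0.  0.]
(326, 176) [326.27 175.37] [0.6336 0.0118 0.084 ] enc 633.8 11.8 r 27.7 want 28 area r 27.0
(322, 204) [322.12 203.71] [0.5622 0.0224 0.05  ] enc 562.0 22.5 r 34.2 want 34 area r 33.4
(354, 182) [352.79 181.59] [ 0.6219 -0.0597  0.06  ] enc 621.1 -60.2 r 20.6 want 21 area r 19.7
(297, 174) [301.03 172.92] [0.6458 0.0808 0.052 ] enc 646.7 80.9 r 30.1 want 27 area r 25.9
```

Edge-based start centres (radii match): tin (0.562,0.0223), pot (0.622,-0.060), carton (0.6465,0.0805), jar (0.6337,0.0118). Next I'll lower the jar on the coaster.

Request:
send_rows(
  motion=[
    {"claw": 0.15, "slide": [-0.5, 1, 15], "delta_rot": [0, 0, 0]},
    {"claw": 0.15, "slide": [-0.5, 1, 40], "delta_rot": [0, 0, 0]},
    {"claw": 0.15, "slide": [-0.5, 1, 65], "delta_rot": [0, 0, 0]},
    {"claw": 0.15, "slide": [-0.5, 1, 83], "delta_rot": [0, 0, 0]},
    {"claw": 0.15, "slide": [-0.5, 1, 92], "delta_rot": [0, 0, 0]},
  ],
)

```text
time: 43.45
position: [0.4283, -0.3001, 0.0592]
tool_rot: [-2.382, -2.043, 0.003]
ft_force: [-0.5, -0.3, -1.9]
grip_width: 0.68
grip_force: 28.0
```

Request:
send_rows(
  motion=[
    {"claw": 0.15, "slide": [0, 0, 3], "delta_rot": [0, 0, 0]},
    {"claw": 0.15, "slide": [0, 0, 6], "delta_rot": [0, 0, 0]},
    {"claw": 0.15, "slide": [0, 0, 8], "delta_rot": [0, 0, 0]},
    {"claw": 0.15, "slide": [0, 0, 9.5], "delta_rot": [0, 0, 0]},
    {"claw": 0.15, "slide": [0, 0, 9.5], "delta_rot": [0, 0, 0]},
  ],
)

```text
time: 43.95
position: [0.43, -0.3011, 0.0527]
tool_rot: [2.384, 2.045, 0.001]
ft_force: [-0.1, -0.1, -2.7]
grip_width: 0.681
grip_force: 28.0
```

Run:
```python
from h import *
plan(.4306,-.3005,.048,-.152)
```

```text
t 44.0 tcp [ 0.43   -0.3011  0.0527] head -0.153 w 59.3 gf 28.0 F [-0.1 -0.1 -2.7]
  slide [0.6 0.5 1.7] rot [ 0.001 -0.    -0.001]
```

Request:
send_rows(
  motion=[
    {"claw": 0.15, "slide": [0, 0, 1], "delta_rot": [0, 0, 0]},
    {"claw": 0.15, "slide": [0, 0, 2], "delta_rot": [0, 0, 0]},
    {"claw": 0.15, "slide": [0, 0, 2], "delta_rot": [0, 0, 0]},
    {"claw": 0.45, "slide": [0, 0, 2], "delta_rot": [0, 0, 0]},
    {"claw": 0.55, "slide": [0, 0, 2], "delta_rot": [0, 0, 0]},
  ],
)

```text
time: 44.45
position: [0.4301, -0.3012, 0.0506]
tool_rot: [2.384, 2.045, 0.001]
ft_force: [0.1, -0.9, 0.0]
grip_width: 0.745
grip_force: 0.0
```

Request:
send_rows(
  motion=[
    {"claw": 0.8, "slide": [0, 0, 0], "delta_rot": [0, 0, 0]},
    {"claw": 0.8, "slide": [0, 0, -10], "delta_rot": [0, 0, 0]},
    {"claw": 0.8, "slide": [0, 0, -40], "delta_rot": [0, 0, 0]},
    {"claw": 0.8, "slide": [0, 0, -85], "delta_rot": [0, 0, 0]},
    {"claw": 0.8, "slide": [0, 0, -130], "delta_rot": [0, 0, 0]},
  ],
)

```text
time: 44.95
position: [0.429, -0.3012, 0.1821]
tool_rot: [-2.385, -2.044, 0.001]
ft_force: [2.3, -0.1, 1.1]
grip_width: 0.896
grip_force: 0.0
```

Request:
send_rows(
  motion=[
    {"claw": 0.6, "slide": [14, 3, -35], "delta_rot": [0, 0, 0]},
    {"claw": 0.6, "slide": [45, 8, -55], "delta_rot": [0, 0, 0]},
    {"claw": 0.6, "slide": [85, 15, -60], "delta_rot": [0, 0, 0]},
    {"claw": 0.6, "slide": [127, 22, -60], "delta_rot": [0, 0, 0]},
    {"claw": 0.6, "slide": [169, 30, -60], "delta_rot": [0, 0, 0]},
  ],
)

```text
time: 45.45
position: [0.4856, -0.1375, 0.2418]
tool_rot: [2.385, 2.043, 0.004]
ft_force: [-0.1, 0.5, 0.3]
grip_width: 0.799
grip_force: 0.0
```

Request:
send_rows(
  motion=[
    {"claw": 0.6, "slide": [42, 8, 0], "delta_rot": [0, 0, 0]},
    {"claw": 0.6, "slide": [84, 15, 0], "delta_rot": [0, 0, 0]},
    {"claw": 0.6, "slide": [126, 23, 0], "delta_rot": [0, 0, 0]},
    {"claw": 0.6, "slide": [165, 29, 0], "delta_rot": [0, 0, 0]},
    {"claw": 0.6, "slide": [203, 20, 0], "delta_rot": [0, 0, 0]},
  ],
)

```text
time: 45.95
position: [0.537, 0.0603, 0.241]
tool_rot: [2.384, 2.043, 0.001]
ft_force: [0.6, -0.4, -0.3]
grip_width: 0.803
grip_force: 0.0
```

Request:
send_rows(
  motion=[
    {"claw": 0.6, "slide": [40, -17, 0], "delta_rot": [0, 0, 0]},
    {"claw": 0.6, "slide": [80, -34, 0], "delta_rot": [0, 0, 0]},
    {"claw": 0.6, "slide": [120, -53, 0], "delta_rot": [0, 0, 0]},
    {"claw": 0.6, "slide": [160, -71, 0], "delta_rot": [0, 0, 0]},
    {"claw": 0.6, "slide": [195, -87, 0], "delta_rot": [0, 0, 0]},
  ],
)

```text
time: 46.45
position: [0.4787, 0.2671, 0.2413]
tool_rot: [-2.384, -2.046, -0.002]
ft_force: [0.6, -0.5, -0.8]
grip_width: 0.802
grip_force: 0.0
```

Request:
send_rows(
  motion=[
    {"claw": 0.6, "slide": [30, -14, 0], "delta_rot": [0, 0, 0]},
    {"claw": 0.6, "slide": [55, -25, 0], "delta_rot": [0, 0, 0]},
    {"claw": 0.6, "slide": [66, -37, 0], "delta_rot": [0, 0, 0]},
    {"claw": 0.6, "slide": [66, -37, 0], "delta_rot": [0, 0, 0]},
    {"claw": 0.6, "slide": [66, -37, 0], "delta_rot": [0, 0, 0]},
  ],
)

```text
time: 46.95
position: [0.4536, 0.335, 0.2409]
tool_rot: [2.384, 2.044, 0.001]
ft_force: [0.9, 0.2, -0.1]
grip_width: 0.798
grip_force: 0.0
```

Run:
```python
from h import *
plan(.4534,.336,.136,-.152)
t=ctrl.get_image('top');s=ctrl.get_image('side')
plan(.4534,.336,.136,-.152)
cv2.imwrite('pics/c6.png',np.hstack([cv2.resize(t['color'][215:295,400:480],(400,400)),cv2.resize(s['color'][270:370,290:390],(400,400))]))
g=t['color'][:,:,1]
m=cv2.connectedComponents((g>140).astype(np.uint8))[1]
print(t['color'][252,420:460,1].tolist(),t['color'][230:275,437,1].tolist())
print('want lid',proj(t,(.431,-.2978,.082)))
```

```text
t 47.0 tcp [0.4536 0.335  0.2409] head -0.153 w 69.4 gf 0.0 F [ 0.9  0.2 -0.1]
  slide [  0.9  -0.5 101.9] rot [ 0.001  0.    -0.001]
t 47.0 tcp [0.4542 0.3342 0.2408] head -0.156 w 69.8 gf 0.0 F [ 0.  -0.4 -0.1]
  slide [  1.7  -1.2 101.8] rot [ 0.001  0.    -0.004]
[171, 109, 113, 105, 107, 113, 122, 134, 109, 81, 96, 59, 45, 76, 177, 231, 228, 227, 226, 224, 225, 227, 225, 226, 225, 226, 226, 226, 226, 227, 226, 226, 226, 228, 231, 182, 175, 224, 218, 213] [217, 219, 216, 217, 215, 213, 152, 122, 133, 132, 113, 114, 115, 107, 126, 63, 150, 210, 230, 229, 228, 226, 227, 227, 227, 225, 226, 227, 227, 231, 231, 178, 86, 50, 37, 92, 53, 96, 123, 117, 117, 127, 129, 215, 208]
want lid [444.57 253.47]
```

View pics/c6.png

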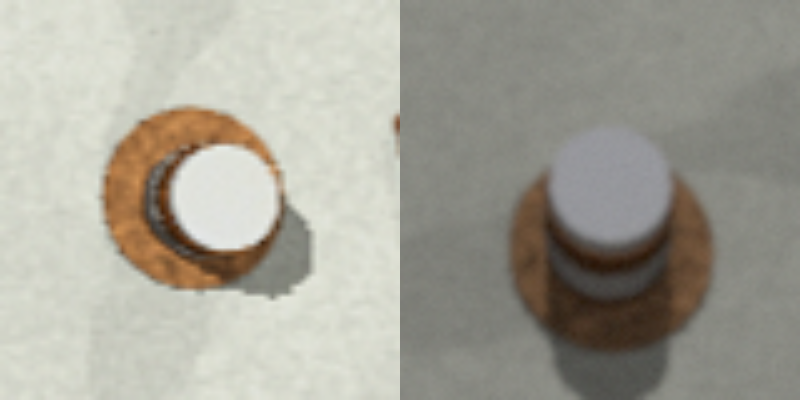

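The jar stands upright in the middle of the coaster: lid centre ~(444.7,254.0) vs (444.6,253.5) wanted. Now I'll unstack the pot.

Request:
send_rows(
  motion=[
    {"claw": 0.6, "slide": [1.5, -1, 20], "delta_rot": [0, 0, 0]},
    {"claw": 0.6, "slide": [1.5, -1, 45], "delta_rot": [0, 0, 0]},
    {"claw": 0.6, "slide": [1.5, -1, 70], "delta_rot": [0, 0, 0]},
    {"claw": 0.6, "slide": [1.5, -1, 91], "delta_rot": [0, 0, 0]},
    {"claw": 0.6, "slide": [1.5, -1, 102], "delta_rot": [0, 0, 0]},
  ],
  grip_force=18,
)

```text
time: 47.55
position: [0.4524, 0.3354, 0.1367]
tool_rot: [2.387, 2.042, -0.004]
ft_force: [-0.8, -0.2, -0.1]
grip_width: 0.803
grip_force: 0.0
```

Request:
send_rows(
  motion=[
    {"claw": 0.6, "slide": [0, 0, 0], "delta_rot": [0, 0, 0]},
    {"claw": 0.6, "slide": [0, 0, 0], "delta_rot": [0, 0, 0]},
    {"claw": 0.3, "slide": [0, 0, 0], "delta_rot": [0, 0, 0]},
    {"claw": 0.15, "slide": [0, 0, 0], "delta_rot": [0, 0, 0]},
    {"claw": 0.06, "slide": [0, 0, 0], "delta_rot": [0, 0, 0]},
  ],
)

```text
time: 48.05
position: [0.4526, 0.3379, 0.1392]
tool_rot: [-2.385, -2.045, -0.002]
ft_force: [-0.9, 0.1, -0.3]
grip_width: 0.612
grip_force: 0.0
```

Request:
send_rows(
  motion=[
    {"claw": -0.02, "slide": [0, 0, 0], "delta_rot": [0, 0, 0]},
    {"claw": -0.1, "slide": [0, 0, 0], "delta_rot": [0, 0, 0]},
    {"claw": -0.3, "slide": [0, 0, 0], "delta_rot": [0, 0, 0]},
    {"claw": -0.3, "slide": [0, 0, 0], "delta_rot": [0, 0, 0]},
  ],
)

```text
time: 48.45
position: [0.4527, 0.3375, 0.1387]
tool_rot: [2.385, 2.045, 0.001]
ft_force: [-0.9, 0.1, 0.2]
grip_width: 0.471
grip_force: 18.0
```

Run:
```python
from h import *
plan(.622,-.0602,.16,-.152)
```

```text
t 48.5 tcp [0.4527 0.3375 0.1387] head -0.153 w 41.0 gf 18.0 F [-0.9  0.1  0.2]
  slide [-367.2  228.   -24.3] rot [ 0.001 -0.    -0.001]
```

Request:
send_rows(
  motion=[
    {"claw": -0.3, "slide": [0, 0, -8], "delta_rot": [0, 0, 0]},
    {"claw": -0.3, "slide": [0, 0, -28], "delta_rot": [0, 0, 0]},
    {"claw": -0.3, "slide": [0, 0, -48], "delta_rot": [0, 0, 0]},
    {"claw": -0.3, "slide": [-8, 5, -58], "delta_rot": [0, 0, 0]},
    {"claw": -0.3, "slide": [-28, 17, -60], "delta_rot": [0, 0, 0]},
  ],
)

```text
time: 48.95
position: [0.4645, 0.3092, 0.1999]
tool_rot: [-2.38, -2.049, -0.004]
ft_force: [-0.7, -0.9, -0.5]
grip_width: 0.465
grip_force: 18.0
```

Request:
send_rows(
  motion=[
    {"claw": -0.3, "slide": [-31, 19, 0], "delta_rot": [0, 0, 0]},
    {"claw": -0.3, "slide": [-62, 38, 0], "delta_rot": [0, 0, 0]},
    {"claw": -0.3, "slide": [-93, 58, 0], "delta_rot": [0, 0, 0]},
    {"claw": -0.3, "slide": [-124, 77, 0], "delta_rot": [0, 0, 0]},
    {"claw": -0.3, "slide": [-155, 97, 0], "delta_rot": [0, 0, 0]},
  ],
)

```text
time: 49.45
position: [0.5371, 0.1371, 0.1983]
tool_rot: [-2.385, -2.044, 0.001]
ft_force: [0.5, 0.2, -1.1]
grip_width: 0.473
grip_force: 18.0
```

Request:
send_rows(
  motion=[
    {"claw": -0.3, "slide": [-31, 19, 0], "delta_rot": [0, 0, 0]},
    {"claw": -0.3, "slide": [-62, 38, 0], "delta_rot": [0, 0, 0]},
    {"claw": -0.3, "slide": [-93, 58, 0], "delta_rot": [0, 0, 0]},
    {"claw": -0.3, "slide": [-124, 77, 0], "delta_rot": [0, 0, 0]},
    {"claw": -0.3, "slide": [-150, 93, 0], "delta_rot": [0, 0, 0]},
  ],
)

```text
time: 49.95
position: [0.6061, -0.0263, 0.1983]
tool_rot: [2.386, 2.043, -0.001]
ft_force: [-0.0, 0.3, -0.4]
grip_width: 0.469
grip_force: 18.0
```

Request:
send_rows(
  motion=[
    {"claw": -0.3, "slide": [-18, 11, 10], "delta_rot": [0, 0, 0]},
    {"claw": -0.3, "slide": [-29, 18, 30], "delta_rot": [0, 0, 0]},
    {"claw": -0.3, "slide": [-33, 21, 50], "delta_rot": [0, 0, 0]},
    {"claw": -0.3, "slide": [-33, 21, 60], "delta_rot": [0, 0, 0]},
    {"claw": -0.3, "slide": [-33, 21, 60], "delta_rot": [0, 0, 0]},
  ],
)

```text
time: 50.45
position: [0.6202, -0.0588, 0.1365]
tool_rot: [-2.383, -2.043, 0.004]
ft_force: [-0.5, 0.6, -1.0]
grip_width: 0.471
grip_force: 18.0
```

Request:
send_rows(
  motion=[
    {"claw": -0.3, "slide": [0, 0, 0], "delta_rot": [0, 0, 0]},
    {"claw": -0.3, "slide": [0, 0, 0], "delta_rot": [0, 0, 0]},
    {"claw": -0.3, "slide": [0, 0, 0], "delta_rot": [0, 0, 0]},
  ],
)

```text
time: 50.75
position: [0.6225, -0.0585, 0.1395]
tool_rot: [2.383, 2.046, 0.003]
ft_force: [0.8, 0.1, -1.0]
grip_width: 0.471
grip_force: 18.0
```

Run:
```python
from h import *
ctrl.get_image('top')
plan(.6222,-.0589,.0457,-.152)
```

```text
t 50.8 tcp [ 0.6224 -0.0586  0.1394] head -0.152 w 40.8 gf 18.0 F [ 0.3 -0.4 -2.1]
  slide [-0.4 -0.2 90.7] rot [ 0.002 -0.001 -0.   ]
```

Request:
send_rows(
  motion=[
    {"claw": -0.3, "slide": [-0.5, 0, 15], "delta_rot": [0, 0, 0]},
    {"claw": -0.3, "slide": [-0.5, 0, 38], "delta_rot": [0, 0, 0]},
    {"claw": -0.3, "slide": [-0.5, 0, 60], "delta_rot": [0, 0, 0]},
    {"claw": -0.3, "slide": [-0.5, 0, 75], "delta_rot": [0, 0, 0]},
    {"claw": -0.3, "slide": [-0.5, 0, 82], "delta_rot": [0, 0, 0]},
  ],
)

```text
time: 51.3
position: [0.6204, -0.0592, 0.0541]
tool_rot: [-2.383, -2.044, 0.004]
ft_force: [0.2, 0.2, -1.0]
grip_width: 0.472
grip_force: 18.0
```

Request:
send_rows(
  motion=[
    {"claw": -0.3, "slide": [0, 0, 2], "delta_rot": [0, 0, 0]},
    {"claw": -0.3, "slide": [0, 0, 4], "delta_rot": [0, 0, 0]},
    {"claw": -0.3, "slide": [0, 0, 6], "delta_rot": [0, 0, 0]},
    {"claw": -0.3, "slide": [0, 0, 7.5], "delta_rot": [0, 0, 0]},
    {"claw": -0.3, "slide": [0, 0, 7.5], "delta_rot": [0, 0, 0]},
  ],
)

```text
time: 51.8
position: [0.622, -0.0594, 0.0492]
tool_rot: [2.385, 2.045, 0.001]
ft_force: [1.0, -0.2, -0.8]
grip_width: 0.472
grip_force: 18.0
```

Run:
```python
from h import *
plan(.6222,-.0589,.0457,-.152)
```

```text
t 51.8 tcp [ 0.622  -0.0594  0.0492] head -0.153 w 41.0 gf 18.0 F [ 1.  -0.2 -0.8]
  slide [0.5 0.1 0.5] rot [ 0.001 -0.    -0.001]
```

Request:
send_rows(
  motion=[
    {"claw": -0.3, "slide": [0.5, 0, 0.8], "delta_rot": [0, 0, 0]},
    {"claw": -0.3, "slide": [0.5, 0, 0.8], "delta_rot": [0, 0, 0]},
    {"claw": 0, "slide": [0.5, 0, 0.8], "delta_rot": [0, 0, 0]},
    {"claw": 0.1, "slide": [0.5, 0, 0.8], "delta_rot": [0, 0, 0]},
    {"claw": 0.25, "slide": [0.5, 0, 0.8], "delta_rot": [0, 0, 0]},
  ],
)

```text
time: 52.3
position: [0.6219, -0.0588, 0.0481]
tool_rot: [-2.385, -2.045, -0.0]
ft_force: [0.6, 0.4, 0.0]
grip_width: 0.573
grip_force: 0.0
```

Request:
send_rows(
  motion=[
    {"claw": 0.5, "slide": [0, 0, 0], "delta_rot": [0, 0, 0]},
    {"claw": 0.6, "slide": [0, 0, -15], "delta_rot": [0, 0, 0]},
    {"claw": 0.6, "slide": [0, 0, -55], "delta_rot": [0, 0, 0]},
    {"claw": 0.6, "slide": [0, 0, -100], "delta_rot": [0, 0, 0]},
    {"claw": 0.6, "slide": [0, 0, -140], "delta_rot": [0, 0, 0]},
  ],
)

```text
time: 52.8
position: [0.6221, -0.0593, 0.1913]
tool_rot: [2.384, 2.044, 0.002]
ft_force: [-0.1, 0.9, 0.8]
grip_width: 0.793
grip_force: 0.0
```

Request:
send_rows(
  motion=[
    {"claw": 0.6, "slide": [15, -9, -10], "delta_rot": [0, 0, 0]},
    {"claw": 0.6, "slide": [50, -31, -10], "delta_rot": [0, 0, 0]},
    {"claw": 0.6, "slide": [90, -56, -10], "delta_rot": [0, 0, 0]},
    {"claw": 0.6, "slide": [130, -81, -10], "delta_rot": [0, 0, 0]},
    {"claw": 0.6, "slide": [170, -106, -10], "delta_rot": [0, 0, 0]},
  ],
)

```text
time: 53.3
position: [0.5424, 0.1265, 0.1995]
tool_rot: [2.385, 2.044, 0.003]
ft_force: [-0.3, 0.2, -1.0]
grip_width: 0.798
grip_force: 0.0
```

Request:
send_rows(
  motion=[
    {"claw": 0.6, "slide": [40, -25, 0], "delta_rot": [0, 0, 0]},
    {"claw": 0.6, "slide": [80, -50, 0], "delta_rot": [0, 0, 0]},
    {"claw": 0.6, "slide": [120, -74, 0], "delta_rot": [0, 0, 0]},
    {"claw": 0.6, "slide": [155, -96, 0], "delta_rot": [0, 0, -0.07]},
    {"claw": 0.6, "slide": [180, -111, 0], "delta_rot": [0, 0, -0.137]},
  ],
)

```text
time: 53.8
position: [0.4591, 0.3232, 0.1993]
tool_rot: [-2.231, -2.21, -0.003]
ft_force: [0.4, -0.7, -0.1]
grip_width: 0.801
grip_force: 0.0
```

Request:
send_rows(
  motion=[
    {"claw": 0.6, "slide": [12, -11, 0], "delta_rot": [0, 0, 0]},
    {"claw": 0.6, "slide": [12, -11, 0], "delta_rot": [0, 0, 0]},
    {"claw": 0.6, "slide": [12, -11, 0], "delta_rot": [0, 0, 0]},
    {"claw": 0.6, "slide": [12, -11, 0], "delta_rot": [0, 0, 0]},
    {"claw": 0.6, "slide": [12, -11, 0], "delta_rot": [0, 0, 0]},
  ],
)

```text
time: 54.3
position: [0.4511, 0.3306, 0.1983]
tool_rot: [2.242, 2.2, 0.0]
ft_force: [0.4, -0.2, -0.7]
grip_width: 0.799
grip_force: 0.0
```

Run:
```python
from h import *
t=ctrl.get_image('top')
plan(.454,.3354,.086,-.016)
G=t['color'].astype(int)
print('pot cols',G[182,340:366,2].tolist(),'rows',G[168:196,353,2].tolist())
I=cv2.imread('pics/top0.png').astype(int);print('was',I[182,340:366,2].tolist(),I[168:196,353,2].tolist())
```

```text
t 54.4 tcp [0.4509 0.3309 0.1982] head -0.018 w 69.9 gf 0.0 F [0.6 0.3 1.2]
  slide [  4.6   3.  109.2] rot [ 0.     0.    -0.002]
pot cols [160, 159, 158, 153, 144, 155, 208, 224, 225, 224, 224, 223, 223, 225, 223, 224, 225, 225, 220, 209, 192, 126, 103, 143, 144, 147] rows [146, 145, 150, 147, 148, 138, 149, 230, 222, 223, 223, 225, 226, 223, 225, 224, 224, 225, 225, 227, 224, 212, 72, 82, 88, 71, 90, 154]
was [76, 76, 77, 71, 62, 108, 181, 207, 205, 204, 204, 204, 203, 207, 205, 206, 207, 202, 198, 191, 168, 106, 91, 127, 129, 132] [128, 127, 131, 129, 128, 124, 142, 211, 206, 204, 205, 204, 203, 205, 207, 203, 205, 205, 205, 206, 204, 168, 69, 72, 74, 63, 72, 138]
```

The pot is back on its spot; its edge profile matches the start picture to a fraction of a pixel. Now the carton.

Request:
send_rows(
  motion=[
    {"claw": 0.7, "slide": [3, 2, 15], "delta_rot": [0, 0, 0]},
    {"claw": 0.7, "slide": [4.5, 3, 35], "delta_rot": [0, 0, 0]},
    {"claw": 0.7, "slide": [4.5, 3, 50], "delta_rot": [0, 0, 0]},
    {"claw": 0.7, "slide": [4.5, 3, 60], "delta_rot": [0, 0, 0]},
    {"claw": 0.7, "slide": [4.5, 3, 60], "delta_rot": [0, 0, 0]},
  ],
  grip_force=20,
)

```text
time: 54.85
position: [0.452, 0.3357, 0.1359]
tool_rot: [2.239, 2.203, -0.006]
ft_force: [-1.3, -0.1, -1.2]
grip_width: 0.848
grip_force: 0.0
```

Request:
send_rows(
  motion=[
    {"claw": 0.7, "slide": [0, 0, 12], "delta_rot": [0, 0, 0]},
    {"claw": 0.7, "slide": [0, 0, 28], "delta_rot": [0, 0, 0]},
    {"claw": 0.7, "slide": [0, 0, 42], "delta_rot": [0, 0, 0]},
    {"claw": 0.7, "slide": [0, 0, 49], "delta_rot": [0, 0, 0]},
    {"claw": 0.7, "slide": [0, 0, 49], "delta_rot": [0, 0, 0]},
  ],
)

```text
time: 55.35
position: [0.4524, 0.3361, 0.0879]
tool_rot: [2.239, 2.204, -0.003]
ft_force: [-0.4, 0.3, 0.8]
grip_width: 0.847
grip_force: 0.0
```

Run:
```python
from h import *
ctrl.get_image('side');ctrl.get_image('side')
plan(.454,.3354,.086,-.016)
```

```text
t 55.5 tcp [0.4533 0.3368 0.0894] head -0.016 w 74.2 gf 0.0 F [0.3 0.3 0.4]
  slide [-1.4  0.7  0.4] rot [ 0.001 -0.    -0.   ]
```

Request:
send_rows(
  motion=[
    {"claw": 0.5, "slide": [-1.4, 0.7, 0], "delta_rot": [0, 0, 0]},
    {"claw": 0.3, "slide": [-1.4, 0.7, 0], "delta_rot": [0, 0, 0]},
    {"claw": 0.2, "slide": [-1.4, 0.7, 0], "delta_rot": [0, 0, 0]},
    {"claw": 0.15, "slide": [-1.4, 0.7, 0], "delta_rot": [0, 0, 0]},
    {"claw": 0.1, "slide": [-1.4, 0.7, 0], "delta_rot": [0, 0, 0]},
  ],
)

```text
time: 55.95
position: [0.4537, 0.3353, 0.0892]
tool_rot: [-2.239, -2.204, -0.0]
ft_force: [0.7, -0.1, 0.5]
grip_width: 0.576
grip_force: 0.0
```

Request:
send_rows(
  motion=[
    {"claw": 0.04, "slide": [0, 0, 0], "delta_rot": [0, 0, 0]},
    {"claw": -0.1, "slide": [0, 0, 0], "delta_rot": [0, 0, 0]},
    {"claw": -0.1, "slide": [0, 0, 0], "delta_rot": [0, 0, 0]},
    {"claw": -0.1, "slide": [0, 0, 0], "delta_rot": [0, 0, 0]},
  ],
)

```text
time: 56.35
position: [0.4539, 0.3353, 0.0892]
tool_rot: [2.239, 2.203, 0.001]
ft_force: [0.6, 0.4, 0.1]
grip_width: 0.541
grip_force: 20.0
```

Run:
```python
from h import *
plan(.6467,.0775,.15,-.016)
```

```text
t 56.4 tcp [0.4539 0.3353 0.0892] head -0.016 w 47.1 gf 20.0 F [0.6 0.4 0.1]
  slide [-254.7  196.9  -63.7] rot [ 0.001 -0.    -0.   ]
```

Request:
send_rows(
  motion=[
    {"claw": -0.1, "slide": [0, 0, -8], "delta_rot": [0, 0, 0]},
    {"claw": -0.1, "slide": [0, 0, -28], "delta_rot": [0, 0, 0]},
    {"claw": -0.1, "slide": [0, 0, -50], "delta_rot": [0, 0, 0]},
    {"claw": -0.1, "slide": [-8, 6, -62], "delta_rot": [0, 0, 0]},
    {"claw": -0.1, "slide": [-28, 22, -65], "delta_rot": [0, 0, 0]},
  ],
)

```text
time: 56.85
position: [0.4747, 0.3092, 0.1559]
tool_rot: [-2.233, -2.208, -0.004]
ft_force: [-0.4, 0.6, -1.7]
grip_width: 0.542
grip_force: 20.0
```

Request:
send_rows(
  motion=[
    {"claw": -0.1, "slide": [-27, 21, 0], "delta_rot": [0, 0, 0]},
    {"claw": -0.1, "slide": [-54, 42, 0], "delta_rot": [0, 0, 0]},
    {"claw": -0.1, "slide": [-81, 63, 0], "delta_rot": [0, 0, 0]},
    {"claw": -0.1, "slide": [-108, 83, 0], "delta_rot": [0, 0, 0]},
    {"claw": -0.1, "slide": [-135, 104, 0], "delta_rot": [0, 0, 0]},
  ],
)

```text
time: 57.35
position: [0.5775, 0.1681, 0.154]
tool_rot: [-2.239, -2.203, 0.001]
ft_force: [1.0, 0.3, -1.7]
grip_width: 0.538
grip_force: 20.0
```

Request:
send_rows(
  motion=[
    {"claw": -0.1, "slide": [-27, 21, 0], "delta_rot": [0, 0, 0]},
    {"claw": -0.1, "slide": [-52, 40, 0], "delta_rot": [0, 0, 0]},
    {"claw": -0.1, "slide": [-74, 57, 0], "delta_rot": [0, 0, 0]},
    {"claw": -0.1, "slide": [-88, 68, 0], "delta_rot": [0, 0, 0]},
    {"claw": -0.1, "slide": [-91.5, 71, 0], "delta_rot": [0, 0, 0]},
  ],
)

```text
time: 57.85
position: [0.6472, 0.0734, 0.1538]
tool_rot: [2.243, 2.197, -0.003]
ft_force: [-0.2, -1.1, -0.6]
grip_width: 0.54
grip_force: 20.0
```

Request:
send_rows(
  motion=[
    {"claw": -0.1, "slide": [0, 0, 10], "delta_rot": [0, 0, 0]},
    {"claw": -0.1, "slide": [0, 0, 25], "delta_rot": [0, 0, 0]},
    {"claw": -0.1, "slide": [0, 0, 30], "delta_rot": [0, 0, 0]},
    {"claw": -0.1, "slide": [0, 0, 30], "delta_rot": [0, 0, 0]},
    {"claw": -0.1, "slide": [0, 0, 30], "delta_rot": [0, 0, 0]},
  ],
)

```text
time: 58.35
position: [0.6462, 0.0785, 0.1239]
tool_rot: [-2.238, -2.205, 0.0]
ft_force: [1.3, -0.7, -0.9]
grip_width: 0.539
grip_force: 20.0
```

Run:
```python
from h import *
ctrl.get_image('side');ctrl.get_image('side')
plan(.6467,.0775,.040,-.016)
```

```text
t 58.5 tcp [0.6468 0.0781 0.1246] head -0.015 w 47.0 gf 20.0 F [ 0.4 -0.3 -2. ]
  slide [-0.6 -0.2 81.6] rot [ 0.001 -0.     0.001]
```

Request:
send_rows(
  motion=[
    {"claw": -0.1, "slide": [-0.5, 0, 15], "delta_rot": [0, 0, 0]},
    {"claw": -0.1, "slide": [-0.5, 0, 35], "delta_rot": [0, 0, 0]},
    {"claw": -0.1, "slide": [-0.5, 0, 53], "delta_rot": [0, 0, 0]},
    {"claw": -0.1, "slide": [-0.5, 0, 67], "delta_rot": [0, 0, 0]},
    {"claw": -0.1, "slide": [-0.5, 0, 73], "delta_rot": [0, 0, 0]},
  ],
)

```text
time: 58.95
position: [0.6453, 0.077, 0.0489]
tool_rot: [-2.238, -2.203, 0.004]
ft_force: [-0.7, 0.4, -1.4]
grip_width: 0.544
grip_force: 20.0
```

Request:
send_rows(
  motion=[
    {"claw": -0.1, "slide": [0, 0, 2], "delta_rot": [0, 0, 0]},
    {"claw": -0.1, "slide": [0, 0, 4], "delta_rot": [0, 0, 0]},
    {"claw": -0.1, "slide": [0, 0, 6], "delta_rot": [0, 0, 0]},
    {"claw": -0.1, "slide": [0, 0, 7.5], "delta_rot": [0, 0, 0]},
    {"claw": -0.1, "slide": [0, 0, 7.5], "delta_rot": [0, 0, 0]},
  ],
)

```text
time: 59.45
position: [0.6467, 0.0772, 0.0438]
tool_rot: [2.239, 2.204, 0.001]
ft_force: [-0.1, 0.4, -1.8]
grip_width: 0.542
grip_force: 20.0
```

Run:
```python
from h import *
plan(.6467,.0775,.040,-.016)
```

```text
t 59.5 tcp [0.6467 0.0772 0.0438] head -0.016 w 47.1 gf 20.0 F [-0.1  0.4 -1.8]
  slide [0.3 0.  0.8] rot [ 0. -0.  0.]
```

Request:
send_rows(
  motion=[
    {"claw": -0.1, "slide": [0, 0, 0.8], "delta_rot": [0, 0, 0]},
    {"claw": -0.1, "slide": [0, 0, 0.8], "delta_rot": [0, 0, 0]},
    {"claw": 0.15, "slide": [0, 0, 0.8], "delta_rot": [0, 0, 0]},
    {"claw": 0.25, "slide": [0, 0, 0.8], "delta_rot": [0, 0, 0]},
    {"claw": 0.4, "slide": [0, 0, 0.8], "delta_rot": [0, 0, 0]},
  ],
)

```text
time: 59.95
position: [0.6467, 0.0772, 0.0429]
tool_rot: [2.239, 2.204, 0.001]
ft_force: [0.2, 0.1, -0.1]
grip_width: 0.646
grip_force: 0.0
```

Request:
send_rows(
  motion=[
    {"claw": 0.6, "slide": [0, 0, 0], "delta_rot": [0, 0, 0]},
    {"claw": 0.6, "slide": [0, 0, -15], "delta_rot": [0, 0, 0]},
    {"claw": 0.6, "slide": [0, 0, -55], "delta_rot": [0, 0, 0]},
    {"claw": 0.6, "slide": [0, 0, -100], "delta_rot": [0, 0, 0]},
    {"claw": 0.6, "slide": [0, 0, -140], "delta_rot": [0, 0, 0]},
  ],
)

```text
time: 60.45
position: [0.6469, 0.0769, 0.1861]
tool_rot: [2.239, 2.202, 0.002]
ft_force: [1.0, 0.8, 0.2]
grip_width: 0.798
grip_force: 0.0
```

Request:
send_rows(
  motion=[
    {"claw": 1, "slide": [15, -12, 0], "delta_rot": [0, 0, 0]},
    {"claw": 1, "slide": [45, -35, 0], "delta_rot": [0, 0, 0]},
    {"claw": 1, "slide": [80, -62, 0], "delta_rot": [0, 0, 0]},
    {"claw": 1, "slide": [115, -89, 0], "delta_rot": [0, 0, 0]},
    {"claw": 1, "slide": [145, -112, 0], "delta_rot": [0, 0, 0]},
  ],
)

```text
time: 60.95
position: [0.5356, 0.2259, 0.1841]
tool_rot: [-2.238, -2.204, -0.003]
ft_force: [-0.1, 0.8, 0.1]
grip_width: 0.995
grip_force: 0.0
```

Request:
send_rows(
  motion=[
    {"claw": 1, "slide": [28, -22, 0], "delta_rot": [0, 0, -0.14]},
    {"claw": 1, "slide": [55, -43, 0], "delta_rot": [0, 0, -0.28]},
    {"claw": 1, "slide": [80, -62, 0], "delta_rot": [0, 0, -0.42]},
    {"claw": 1, "slide": [100, -77, 0], "delta_rot": [0, 0, -0.56]},
    {"claw": 1, "slide": [110, -85, 0], "delta_rot": [0, 0, -0.7]},
  ],
)

```text
time: 61.45
position: [0.4519, 0.3379, 0.1841]
tool_rot: [-1.335, -2.844, -0.003]
ft_force: [0.5, 0.3, -0.9]
grip_width: 0.999
grip_force: 0.0
```

Request:
send_rows(
  motion=[
    {"claw": 1, "slide": [0, 0, 0], "delta_rot": [0, 0, -0.14]},
    {"claw": 1, "slide": [0, 0, 0], "delta_rot": [0, 0, -0.28]},
    {"claw": 1, "slide": [0, 0, 0], "delta_rot": [0, 0, -0.42]},
    {"claw": 1, "slide": [0, 0, 0], "delta_rot": [0, 0, -0.56]},
    {"claw": 1, "slide": [0, 0, 0], "delta_rot": [0, 0, -0.68]},
  ],
)

```text
time: 61.95
position: [0.454, 0.3351, 0.1841]
tool_rot: [0.317, 3.124, 0.001]
ft_force: [-0.9, 1.0, -0.1]
grip_width: 1.004
grip_force: 0.0
```

Request:
send_rows(
  motion=[
    {"claw": 1, "slide": [0, 0, 0], "delta_rot": [0, 0, -0.056]},
    {"claw": 1, "slide": [0, 0, 0], "delta_rot": [0, 0, -0.056]},
    {"claw": 1, "slide": [0, 0, 0], "delta_rot": [0, 0, -0.056]},
    {"claw": 1, "slide": [0, 0, 0], "delta_rot": [0, 0, -0.056]},
  ],
)

```text
time: 62.35
position: [0.4538, 0.3352, 0.1832]
tool_rot: [0.239, 3.132, 0.001]
ft_force: [0.2, -0.6, 0.3]
grip_width: 1.0
grip_force: 0.0
```

Run:
```python
from h import *
t=ctrl.get_image('top')
plan(.4535,.3353,.0415,1.419)
G=t['color'].astype(int);I=cv2.imread('pics/top0.png').astype(int)
for A in(G,I): print(A[170,288:316,1].tolist(),A[178,288:316,1].tolist(),A[160:186,296,1].tolist())
```

```text
t 62.4 tcp [0.4537 0.3352 0.1831] head 1.419 w 86.8 gf 0.0 F [-0.7 -0.4  0.8]
  slide [  0.3  -0.  138.6] rot [0. 0. 0.]
[80, 74, 75, 75, 91, 135, 157, 156, 155, 152, 144, 186, 220, 217, 218, 189, 146, 149, 144, 144, 144, 151, 113, 36, 37, 35, 56, 77] [91, 89, 87, 76, 127, 162, 152, 152, 151, 146, 168, 208, 223, 224, 223, 193, 142, 145, 144, 145, 146, 129, 73, 35, 42, 40, 43, 45] [82, 87, 86, 83, 93, 158, 155, 145, 148, 152, 155, 155, 151, 147, 153, 154, 152, 147, 151, 153, 153, 175, 39, 46, 48, 69]
[70, 67, 66, 63, 80, 117, 142, 138, 143, 140, 129, 168, 203, 199, 199, 183, 152, 129, 129, 129, 127, 134, 105, 28, 28, 33, 54, 68] [78, 79, 77, 68, 114, 146, 142, 134, 139, 134, 153, 188, 203, 203, 206, 178, 126, 132, 132, 132, 133, 113, 57, 28, 35, 38, 36, 58] [74, 76, 77, 75, 72, 144, 141, 131, 133, 138, 143, 137, 136, 134, 138, 138, 136, 133, 139, 138, 140, 158, 36, 40, 42, 62]
```

The carton is back on its spot; its profiles are practically identical to the start. Now the tin.

Request:
send_rows(
  motion=[
    {"claw": 1, "slide": [0, 0, 20], "delta_rot": [0, 0, 0]},
    {"claw": 1, "slide": [0, 0, 50], "delta_rot": [0, 0, 0]},
    {"claw": 1, "slide": [0, 0, 75], "delta_rot": [0, 0, 0]},
    {"claw": 1, "slide": [0, 0, 95], "delta_rot": [0, 0, 0]},
    {"claw": 1, "slide": [0, 0, 110], "delta_rot": [0, 0, 0]},
  ],
)

```text
time: 62.9
position: [0.4531, 0.3348, 0.0713]
tool_rot: [-0.237, -3.132, 0.002]
ft_force: [0.6, -1.6, -0.2]
grip_width: 1.005
grip_force: 0.0
```

Request:
send_rows(
  motion=[
    {"claw": 1, "slide": [0, 0, 12], "delta_rot": [0, 0, 0]},
    {"claw": 1, "slide": [0, 0, 22], "delta_rot": [0, 0, 0]},
    {"claw": 1, "slide": [0, 0, 28], "delta_rot": [0, 0, 0]},
    {"claw": 1, "slide": [0, 0, 28], "delta_rot": [0, 0, 0]},
    {"claw": 1, "slide": [0, 0, 28], "delta_rot": [0, 0, 0]},
  ],
)

```text
time: 63.4
position: [0.454, 0.3355, 0.0453]
tool_rot: [0.237, 3.132, 0.001]
ft_force: [0.2, 0.2, 0.2]
grip_width: 1.001
grip_force: 0.0
```

Request:
send_rows(
  motion=[
    {"claw": 0.8, "slide": [0, 0, 0], "delta_rot": [0, 0, 0]},
    {"claw": 0.7, "slide": [0, 0, 0], "delta_rot": [0, 0, 0]},
    {"claw": 0.6, "slide": [0, 0, 0], "delta_rot": [0, 0, 0]},
    {"claw": 0.5, "slide": [0, 0, 0], "delta_rot": [0, 0, 0]},
    {"claw": 0.3, "slide": [0, 0, 0], "delta_rot": [0, 0, 0]},
  ],
)

```text
time: 63.9
position: [0.4537, 0.3349, 0.045]
tool_rot: [-0.237, -3.133, 0.001]
ft_force: [-1.5, -1.2, 2.5]
grip_width: 0.767
grip_force: 20.0
```

Request:
send_rows(
  motion=[
    {"claw": 0.3, "slide": [0, 0, 0], "delta_rot": [0, 0, 0]},
    {"claw": 0.3, "slide": [0, 0, 0], "delta_rot": [0, 0, 0]},
    {"claw": 0.3, "slide": [0, 0, 0], "delta_rot": [0, 0, 0]},
  ],
)

```text
time: 64.2
position: [0.4537, 0.3349, 0.0449]
tool_rot: [-0.237, -3.133, 0.001]
ft_force: [-0.2, -2.2, 4.4]
grip_width: 0.766
grip_force: 20.0
```

Run:
```python
from h import *
plan(.562,.0222,.12,1.419)
```

```text
t 64.2 tcp [0.4537 0.3349 0.0449] head 1.42 w 66.6 gf 20.0 F [-0.2 -2.2  4.4]
  slide [-154.1 -292.9  -77.9] rot [-0.    -0.     0.001]
```

Request:
send_rows(
  motion=[
    {"claw": 0.3, "slide": [0, 0, -8], "delta_rot": [0, 0, 0]},
    {"claw": 0.3, "slide": [0, 0, -28], "delta_rot": [0, 0, 0]},
    {"claw": 0.3, "slide": [0, 0, -55], "delta_rot": [0, 0, 0]},
    {"claw": 0.3, "slide": [-5, -10, -72], "delta_rot": [0, 0, 0]},
    {"claw": 0.3, "slide": [-16, -31, -80], "delta_rot": [0, 0, 0]},
  ],
)

```text
time: 64.7
position: [0.4647, 0.3053, 0.1269]
tool_rot: [0.23, 3.131, 0.006]
ft_force: [0.3, -0.4, -2.2]
grip_width: 0.76
grip_force: 20.0
```

Request:
send_rows(
  motion=[
    {"claw": 0.3, "slide": [-16, -30, 0], "delta_rot": [0, 0, 0]},
    {"claw": 0.3, "slide": [-32, -60, 0], "delta_rot": [0, 0, 0]},
    {"claw": 0.3, "slide": [-48, -91, 0], "delta_rot": [0, 0, 0]},
    {"claw": 0.3, "slide": [-64, -122, 0], "delta_rot": [0, 0, 0]},
    {"claw": 0.3, "slide": [-80, -152, 0], "delta_rot": [0, 0, 0]},
  ],
)

```text
time: 65.2
position: [0.5213, 0.1389, 0.1249]
tool_rot: [0.236, 3.132, 0.001]
ft_force: [0.3, 0.1, -2.7]
grip_width: 0.763
grip_force: 20.0
```

Request:
send_rows(
  motion=[
    {"claw": 0.3, "slide": [-16, -30, 0], "delta_rot": [0, 0, 0]},
    {"claw": 0.3, "slide": [-31, -59, 0], "delta_rot": [0, 0, 0]},
    {"claw": 0.3, "slide": [-44, -83, 0], "delta_rot": [0, 0, 0]},
    {"claw": 0.3, "slide": [-54, -102, 0], "delta_rot": [0, 0, 0]},
    {"claw": 0.3, "slide": [-58, -110, 0], "delta_rot": [0, 0, 0]},
  ],
)

```text
time: 65.7
position: [0.5625, 0.0199, 0.1249]
tool_rot: [0.242, 3.131, -0.001]
ft_force: [0.0, -0.0, -2.3]
grip_width: 0.764
grip_force: 20.0
```

Request:
send_rows(
  motion=[
    {"claw": 0.3, "slide": [0, 0, 8], "delta_rot": [0, 0, 0]},
    {"claw": 0.3, "slide": [0, 0, 15], "delta_rot": [0, 0, 0]},
    {"claw": 0.3, "slide": [0, 0, 15], "delta_rot": [0, 0, 0]},
    {"claw": 0.3, "slide": [0, 0, 15], "delta_rot": [0, 0, 0]},
    {"claw": 0.3, "slide": [0, 0, 15], "delta_rot": [0, 0, 0]},
  ],
)

```text
time: 66.2
position: [0.5619, 0.0234, 0.1098]
tool_rot: [0.234, 3.133, 0.0]
ft_force: [0.1, -0.6, -2.4]
grip_width: 0.765
grip_force: 20.0
```

Run:
```python
from h import *
ctrl.get_image('side');ctrl.get_image('side')
plan(.562,.0222,.0379,1.419)
```

```text
t 66.3 tcp [0.562  0.0229 0.11  ] head 1.421 w 66.8 gf 20.0 F [ 0.6 -0.5 -2. ]
  slide [-0.  -0.8 69.1] rot [0.    0.    0.002]
```

Request:
send_rows(
  motion=[
    {"claw": 0.3, "slide": [0, -0.5, 12], "delta_rot": [0, 0, 0]},
    {"claw": 0.3, "slide": [0, -0.5, 30], "delta_rot": [0, 0, 0]},
    {"claw": 0.3, "slide": [0, -0.5, 45], "delta_rot": [0, 0, 0]},
    {"claw": 0.3, "slide": [0, -0.5, 56], "delta_rot": [0, 0, 0]},
    {"claw": 0.3, "slide": [0, -0.5, 61], "delta_rot": [0, 0, 0]},
  ],
)

```text
time: 66.8
position: [0.5608, 0.0218, 0.047]
tool_rot: [-0.237, -3.13, 0.001]
ft_force: [-0.2, 1.0, -2.6]
grip_width: 0.762
grip_force: 20.0
```

Request:
send_rows(
  motion=[
    {"claw": 0.3, "slide": [0, 0, 2], "delta_rot": [0, 0, 0]},
    {"claw": 0.3, "slide": [0, 0, 4], "delta_rot": [0, 0, 0]},
    {"claw": 0.3, "slide": [0, 0, 6], "delta_rot": [0, 0, 0]},
    {"claw": 0.3, "slide": [0, 0, 7], "delta_rot": [0, 0, 0]},
    {"claw": 0.3, "slide": [0, 0, 7], "delta_rot": [0, 0, 0]},
  ],
)

```text
time: 67.3
position: [0.562, 0.022, 0.042]
tool_rot: [0.236, 3.132, 0.0]
ft_force: [0.8, -0.2, -1.9]
grip_width: 0.768
grip_force: 20.0
```

Run:
```python
from h import *
plan(.562,.0222,.0379,1.419)
```

```text
t 67.3 tcp [0.562 0.022 0.042] head 1.42 w 66.8 gf 20.0 F [ 0.8 -0.2 -1.9]
  slide [0.  0.2 1.1] rot [0.    0.    0.001]
```

Request:
send_rows(
  motion=[
    {"claw": 0.3, "slide": [0, 0, 1.2], "delta_rot": [0, 0, 0]},
    {"claw": 0.3, "slide": [0, 0, 1.2], "delta_rot": [0, 0, 0]},
    {"claw": 0.65, "slide": [0, 0, 1.2], "delta_rot": [0, 0, 0]},
    {"claw": 0.8, "slide": [0, 0, 1.2], "delta_rot": [0, 0, 0]},
    {"claw": 1, "slide": [0, 0, 1.2], "delta_rot": [0, 0, 0]},
  ],
)

```text
time: 67.8
position: [0.562, 0.022, 0.0407]
tool_rot: [0.237, 3.132, 0.0]
ft_force: [0.8, -1.0, -0.2]
grip_width: 0.911
grip_force: 0.0
```

Request:
send_rows(
  motion=[
    {"claw": 1, "slide": [0, 0, 0], "delta_rot": [0, 0, 0]},
    {"claw": 1, "slide": [0, 0, -12], "delta_rot": [0, 0, 0]},
    {"claw": 1, "slide": [0, 0, -50], "delta_rot": [0, 0, 0]},
    {"claw": 1, "slide": [0, 0, -95], "delta_rot": [0, 0, 0]},
    {"claw": 1, "slide": [0, 0, -140], "delta_rot": [0, 0, 0]},
  ],
)

```text
time: 68.3
position: [0.5615, 0.0217, 0.1828]
tool_rot: [0.237, 3.132, -0.0]
ft_force: [1.7, 0.9, 0.0]
grip_width: 0.998
grip_force: 0.0
```

Request:
send_rows(
  motion=[
    {"claw": 1, "slide": [8, 15, -20], "delta_rot": [0, 0, 0]},
    {"claw": 1, "slide": [25, 48, -25], "delta_rot": [0, 0, 0]},
    {"claw": 1, "slide": [44, 85, -25], "delta_rot": [0, 0, 0]},
    {"claw": 1, "slide": [63, 122, -25], "delta_rot": [0, 0, 0]},
    {"claw": 1, "slide": [82, 159, -25], "delta_rot": [0, 0, 0]},
  ],
)

```text
time: 68.8
position: [0.5042, 0.1927, 0.2069]
tool_rot: [0.238, 3.131, 0.002]
ft_force: [1.3, 1.0, 0.1]
grip_width: 0.996
grip_force: 0.0
```

Request:
send_rows(
  motion=[
    {"claw": 1, "slide": [18, 36, 0], "delta_rot": [0, 0, 0]},
    {"claw": 1, "slide": [36, 70, 0], "delta_rot": [0, 0, 0]},
    {"claw": 1, "slide": [50, 98, 0], "delta_rot": [0, 0, 0]},
    {"claw": 1, "slide": [57, 112, 0], "delta_rot": [0, 0, 0]},
    {"claw": 1, "slide": [57, 112, 0], "delta_rot": [0, 0, 0]},
  ],
)

```text
time: 69.3
position: [0.4642, 0.3128, 0.206]
tool_rot: [0.23, 3.133, 0.001]
ft_force: [-0.2, -0.1, -0.5]
grip_width: 1.003
grip_force: 0.0
```

Run:
```python
from h import *
t=ctrl.get_image('top');s=ctrl.get_image('side');cv2.imwrite('pics/topE.png',t['color'])
cv2.imwrite('pics/c7.png',np.hstack([cv2.resize(t['color'][130:300,265:475],(480,389)),cv2.resize(s['color'][110:260,265:405],(320,343))[:, :][0:343] if 0 else cv2.resize(s['color'][110:270,265:397],(320,389))]))
for n in('pics/top0.png','pics/topE.png'):
    I=cv2.imread(n);g=I[:,:,1];k=1.08 if 'E' in n else 1
    for nm,seed,thr,z in(('tin',(322,204),120,.05),('pot',(352,181),115,.06),('car',(297,174),107,.052)):
        m=cv2.connectedComponents((g>thr*k).astype(np.uint8),connectivity=4)[1]; m=(m==m[seed[1],seed[0]]).astype(np.uint8)
        m=cv2.morphologyEx(m,cv2.MORPH_OPEN,np.ones((3,3),np.uint8));M=cv2.moments(m,True);c=(M['m10']/M['m00'],M['m01']/M['m00']);print(nm,m.sum(),ray(t,c,z)[0].round(4))
```

```text
tin 489 [0.5622 0.0224 0.05  ]
pot 179 [ 0.6216 -0.0601  0.06  ]
car 294 [0.6458 0.0808 0.052 ]
tin 494 [0.5612 0.0228 0.05  ]
pot 181 [ 0.6211 -0.0602  0.06  ]
car 305 [0.646  0.0808 0.052 ]
```

View pics/c7.png

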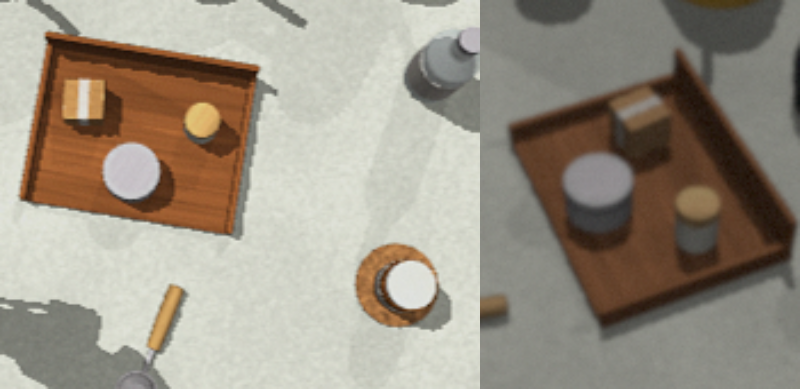

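Final picture: the tin (131,171), carton (84,100) and pot (203,121) stand upright in the caddy within ~1 mm of their starts. The jar is upright on the coaster (410,285), the bottle is untouched and the arm is clear. I'll hand the job in.

```bash
python3 -c "
from bench import ctrl
print(ctrl.close_job())"
```

```text
the job is handed in; nothing more can be done
None
```

The job is handed in at about 69 s of 141 s: the honey jar is upright in the middle of the coaster, the tin, carton and pot were piled on the board and are back upright in the caddy within about 1 mm of their starts, and the bowl and bottle were not touched.

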